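# Tip two wooden plinths out of the stock bin

## Task

Set the loaded stock bin on the tipping rest with the rest's cross bar between the two cleats under the bin, and let go of it. Then take it by the handle over its rear wall, tip it on the bar until the plinths begin to slide, meter exactly two plinths into the white tray, and lower the bin level onto the rest again with the other two still inside, and let go. Do not touch the plinths with the fingers, and leave the jar, the carved bird and the brush pot where they stand.

Things in the scene. Friction and masses are not known exactly. Their poses are not given: they have to be found in the camera images.
- bin: Narrow open aluminium bin, 56 wide, loose, 0.35 kg empty. Origin: middle of its width, level with its feet's undersides; x to the open mouth, z up. Rear wall's outside x=-134 mm, mouth edge x=130. Floor underside 15, floor top 19, wall tops 49 mm up; walls 4 thick, lane 48. Rear foot 20 long at x=-115. Balances full near x=-8; can be gripped there across its width.
- bin_handle: Round wooden cross bar, 14 mm diameter, 56 long, fixed above the rear wall of the bin on two 4 mm side posts (48 mm free between them). Origin: the middle of the bar, at x = -128 mm, z = 85 mm of the bin (36 mm above the wall tops). Its axis is the bin's y; a firmly gripped bar turns stiffly in the pads, so lean the gripper with the bin.
- bin_notch (a point): Point on the underside of the bin's floor (bin x=85, z=15 mm) midway between its two cross cleats, which are 15 deep and 8 long, centred at bin x=63 and 107 (36 mm free between); it comes to lie on top of the rest's bar.
- bin_mouth (a point): Middle of the mouth edge of the bin's floor (bin x = 130, z = 19 mm).
- plinth0: Plain wooden plinth blank, a block 60 x 44 x 18 mm, about 35 g, loose, number 1 from the mouth of four in single file in the bin with 1 mm gaps (starts at bin x = 85 mm). Origin: middle of its underside; x along its length, z up. Wood slides on the bin at a tilt of about 15 to 27 degrees, not known beforehand; all four slide off together like a train unless the bin is lowered again.
- plinth1: Plain wooden plinth blank, a block 60 x 44 x 18 mm, about 35 g, loose, number 2 from the mouth of four in single file in the bin with 1 mm gaps (starts at bin x = 24 mm). Origin: middle of its underside; x along its length, z up. 
- plinth2: Plain wooden plinth blank, a block 60 x 44 x 18 mm, about 35 g, loose, number 3 from the mouth of four in single file in the bin with 1 mm gaps (starts at bin x = -37 mm). Origin: middle of its underside; x along its length, z up. 
- plinth3: Plain wooden plinth blank, a block 60 x 44 x 18 mm, about 35 g, loose, number 4 from the mouth of four in single file in the bin with 1 mm gaps (starts at bin x = -98 mm). Origin: middle of its underside; x along its length, z up. 
- rest: Fixed plywood tipping rest. Origin on the table, below the seated bin's origin; x to the tray, z up. Steel cross bar, 16 mm diameter, at x=85, top 90 mm up, 96 free between posts 97 high; rear deck 50 x 70, top 75 mm up, at x=-120, carries the bin's foot. Seated, the bin is level along x, with 10 mm play each way.
- rest_seat (a point): Where the bin's origin is when the bin is seated on the rest: 75 mm above the rest's origin.
- rest_bar (a point): Top of the middle of the cross bar (rest x = 85, z = 90 mm), about which the bin is tipped.
- tray: Fixed white open tray 180 x 110 x 30 mm, wall and floor 4 mm, on the table beyond the rest under the bin's mouth. Origin: middle of its underside; x along its length, away from the rest.
- jar: Bystander: lidded glass jar 64 mm across, 85 high. Origin: middle of underside.
- bird: Bystander: carved white bird on a 75 x 50 mm plinth, about 112 high. Origin: middle of underside.
- brush_pot: Bystander: white pot 74 mm across, 95 high, with brushes to about 230 mm height. Origin: middle of underside.

How it is judged:
By the outcome, as a careful person would: the job done as asked, in the order asked, and still so for the second after the job is handed in, with the robot touching nothing.
It also fails if it takes over 70 s, if anything falls off the work surface, if the arm or the gripper's body presses on something with over 40 N, if the wrist force passes 120 N, or if a joint passes its speed limit or range.

## Robot

A 6-joint arm with a two-finger parallel gripper is mounted at the origin on the work surface. World frame = base frame: x ahead of the robot, y to its left, z up, the work surface at z = 0. Lengths are in m, angles in rad, forces in N, time in s.
With the tool pointing down it reaches from about 0.375 to 0.75 m from the base axis. Payload 9 kg.
Tool frame: the origin (TCP) lies midway between the tips of the shut fingers; the grasp point (between the pads) lies 19 mm behind it (r.grip_point_offset is the distance from the TCP to the grasp point, in m); z points along the fingers, y is the direction in which the jaws open and shut (so a half turn about z gives the same grasp; the last joint's range is limited). The gripper opens to 85 mm and grips with 20 to 120 N. Pads are 22 mm wide; open, the fingers measure 114 mm over their backs; the gripper's body (76 mm by 85 mm) begins 54 mm behind the grasp point. The pads swing forward as they close: fully open they stand 13 mm farther back than shut.
Start: joints at [0.964, 0.104, 0.097, 1.564, 0, 1.353], TCP at [0.227, 0.555, 0.231] pointing down, gripper open.
Joint ranges: [-2.99, 2.99], [-0.84, 1.86], [-1.1, 1.16], [-1.84, 2.11], [-1.51, 1.56], [-3.14, 3.14]. Speed limits (rad/s): [2.22, 2.22, 2.57, 3.14, 3.14, 3.14].

## Interface

Orientations are given as a rotation vector (axis times angle).
In Python, from rig import status, vision, job, r gives the robot as it stands.
- The arm moves only by the tool arm_command, never from a script. Its argument "increments" is one flat list of numbers, 7 for each row, row after row: the shift along the tool's x, y, z in m, then the turn, a rotation vector about the tool's x, y, z in degrees, then the finger opening in m, from 0 to 0.0854. In form: [tx, ty, tz, rx, ry, rz, claw, tx, ty, tz, rx, ry, rz, claw, ...]. A call has 1 to 20 rows; each row is the pose to reach, as a shift and turn from the pose measured when the call began, along the tool's axes at that moment; what a row does not reach only later rows make up. A row lasts 1/8 s, in which the tool goes at most 62.5 mm and 10.7 degrees, less where a joint would pass 70% of its speed; a pose out of reach is approached as far as the arm can. A call with a gripper value outside its range is refused whole. The fingers move at their own pace and stop on an object; "grip_force" is the grip in N (left out, the last holds). Time passes only in rows, so rows that repeat a pose let the fingers close. It gives the time, the measured TCP pose, the force and the opening at its end, in the units of the state.
- status.get_obs(): the state, without advancing time (a new reading comes with each control period).
- vision.snapshot(name): name is "scene" or "side" or "wrist"; returns (picture, depth): 420x560x3 uint8, red, green, blue; 420x560 float32, m along the optical axis (not along the pixel's ray), 0 where there is no reading.
- vision.camera_params(name): a dict with "intrinsics" (3x3 intrinsics, pixels), "extrinsics" (4x4, takes a point from world to camera coordinates); the wrist camera has in their place "hand_eye" (4x4, takes a point from camera to tool coordinates, whose origin is the TCP and whose axes are the flange's). Camera axes: x right, y up, looking along -z (the intrinsics and any distortion apply to the point x, -y, -z); pixel columns grow to the right and rows downward; lengths in m; the calibration is good to about 2 mm. A picture is of the moment at which its call begins: read the wrist's pose just before it. camera_params takes no time and is no camera call.
- job.close_job(): hands the job in, once; it reports no verdict.
Trained networks look in the newest picture that a camera, given by its name, has taken for a name from the list of things; names that differ only in an ending like _2 or _b are one class to them, and where a whole thing is asked for, a point or a joint stands for the part that bears it (a point fixed in the world has none). Each returns a list of dicts, best first, with "p" (0 to 1); they miss things now and then, are a little off and sometimes report something else, mostly with a low value. They report only what shows in the picture. A call takes as long as a camera call.
- vision.find_in(camera, label): "location" ([x, y, z] in m, in world coordinates, good to about 4 mm: the middle of the surface that is visible of it).
The state is a dict: "clock": time; "qpos": joint angles; "qvel": joint speeds; "tau": joint torques, N m; "ee_pos": TCP position; "orientation": TCP orientation; "contact_force": force on the tool from outside, world axes, zero at the start; "moment": the same for the moment, N m; "opening": opening from 0.0 (shut) to 1.0 (fully open).
Only numpy, scipy, OpenCV 4.12 (cv2) and the standard library are available. Lean on these libraries where they do the work, as an engineer would, in place of code of your own. Each camera call takes 0.05 s, during which the arm holds its last target.

## Working session

There is one attempt and no reset: what is moved stays moved. The work goes in short steps, Python scripts to look and compute and a tool call to move; the robot and the scene stay as the last step left them, time stands still between calls to the robot, and variables do not carry over. Pictures are saved under pics/ and viewed, and the job is handed in when it is done.

Besides the shell and the picture viewer there is one more tool, called after ">>>" in YAML: its name, and indented under it one key for each argument. arm_command: Moves the arm, as the interface text tells. Its arguments: {"type":"object","properties":{"increments":{"type":"array","items":{"type":"number"}},"grip_force":{"type":"number"}},"required":["increments"]}

```bash
ls; mkdir -p pics; cat > h.py <<'E'
import numpy as np, cv2
from rig import status, vision, job, r
from scipy.spatial.transform import Rotation as R
def snap(cam,fn):
    o=status.get_obs()
    p,d=vision.snapshot(cam); cv2.imwrite('pics/'+fn,cv2.cvtColor(p,cv2.COLOR_RGB2BGR)); np.save('pics/'+fn+'.npy',d); return p,d,o
def cloud(cam,d,o=None):
    c=vision.camera_params(cam); K=np.array(c['intrinsics'])
    h,w=d.shape; u,v=np.meshgrid(np.arange(w),np.arange(h))
    X=np.stack([(u-K[0,2])/K[0,0]*d,-(v-K[1,2])/K[1,1]*d,-d],-1)
    if 'extrinsics' in c: T=np.linalg.inv(np.array(c['extrinsics']))
    else:
        T=np.eye(4);T[:3,:3]=R.from_rotvec(o['orientation']).as_matrix();T[:3,3]=o['ee_pos'];T=T@np.array(c['hand_eye'])
    P=X@T[:3,:3].T+T[:3,3]; P[d==0]=np.nan; return P
E
python3 - <<'E'
from h import *
np.set_printoptions(precision=4,suppress=True)
for c in ['scene','side']:
    snap(c,c+'0.png')
    cp=vision.camera_params(c); print(c,cp)
    for n in ['bin','bin_handle','bin_notch','rest','tray','jar','bird','brush_pot','plinth0']:
        try: print(n,[(np.round(x['location'],3),round(x['p'],2)) for x in vision.find_in(c,n)[:3]])
        except Exception as e: print(n,e)
print(status.get_obs())
E
```

```text
pics
scene {'intrinsics': array([[545.079 ,   0.    , 278.6994],
       [  0.    , 545.079 , 213.4481],
       [  0.    ,   0.    ,   1.    ]]), 'extrinsics': array([[ 0.4187,  0.9081,  0.0096, -0.2313],
       [-0.7534,  0.3415,  0.5619,  0.3662],
       [ 0.5069, -0.2425,  0.8272, -1.6344],
       [ 0.    ,  0.    ,  0.    ,  1.    ]])}
bin [(array([0.693, 0.069, 0.04 ]), 0.56), (array([0.677, 0.177, 0.034]), 0.18)]
bin_handle [(array([ 0.69 , -0.034,  0.094]), 0.67)]
bin_notch [(array([0.701, 0.066, 0.039]), 0.76), (array([0.466, 0.383, 0.061]), 0.4)]
rest [(array([ 0.469, -0.126,  0.012]), 0.58)]
tray [(array([0.508, 0.089, 0.002]), 0.82)]
jar [(array([ 0.69 , -0.034,  0.096]), 0.68), (array([0.631, 0.348, 0.064]), 0.57), (array([0.7  , 0.073, 0.04 ]), 0.41)]
bird [(array([0.465, 0.38 , 0.064]), 0.74)]
brush_pot [(array([ 0.603, -0.4  ,  0.077]), 0.9), (array([0.677, 0.178, 0.03 ]), 0.18)]
plinth0 [(array([0.677, 0.115, 0.035]), 0.94), (array([0.679, 0.055, 0.038]), 0.92), (array([0.675, 0.177, 0.032]), 0.87)]
side {'intrinsics': array([[388.9873,   0.    , 281.1803],
       [  0
[... 684 characters left out ...]
-0.4  ,  0.077]), 0.58)]
bird []
brush_pot [(array([ 0.595, -0.399,  0.078]), 0.7), (array([ 0.46 , -0.128,  0.012]), 0.62)]
plinth0 [(array([0.683, 0.056, 0.04 ]), 0.64), (array([0.675, 0.178, 0.039]), 0.6), (array([0.681, 0.115, 0.039]), 0.57)]
{'clock': 1.0, 'qpos': array([ 0.9643,  0.1041,  0.0973,  1.5639, -0.    ,  1.3531]), 'qvel': array([ 0.0003,  0.0015,  0.0007, -0.0013,  0.0017, -0.0008]), 'tau': array([  0.0018, -55.6777,  50.3769,   0.0011,  -0.0003,  -0.    ]), 'ee_pos': array([0.2275, 0.5553, 0.2314]), 'orientation': array([0.6069, 3.0823, 0.0003]), 'contact_force': array([-0.3541,  1.0024,  0.6471]), 'moment': array([-0.0376, -0.0004, -0.011 ]), 'opening': 1.0020772479647442}
```

View pics/scene0.png

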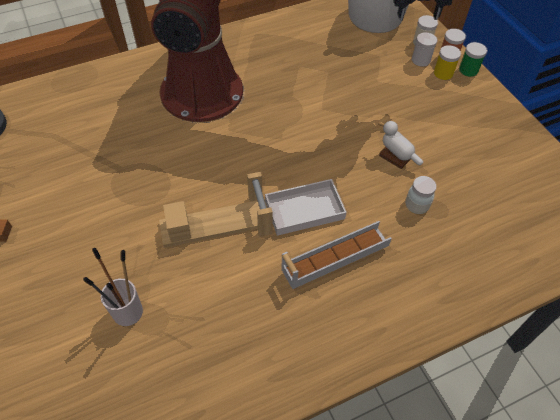

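View pics/side0.png

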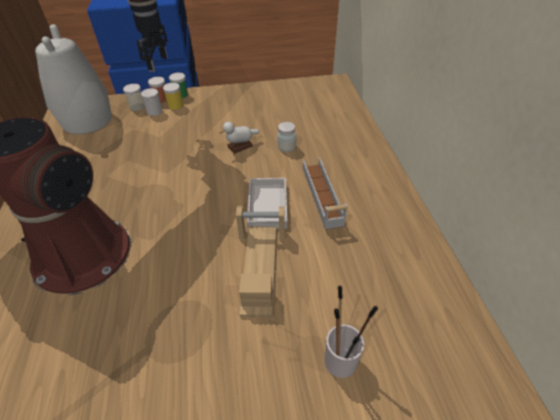

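```bash
cat > hm.py <<'E'
from h import *
def hm(P,col,x0,x1,y0,y1,s,fn,zc=None):
    # pixel cols=y ; rows = x (up = +x)
    W=int((y1-y0)/s);H=int((x1-x0)/s)
    im=np.zeros((H,W,3),np.uint8);zb=np.full((H,W),-1.)
    q=P.reshape(-1,3);c=col.reshape(-1,3);m=np.isfinite(q[:,0]);q=q[m];c=c[m]
    o=np.argsort(q[:,2]);q=q[o];c=c[o]
    i=((x1-q[:,0])/s).astype(int);j=((y1-q[:,1])/s).astype(int);k=(i>=0)&(i<H)&(j>=0)&(j<W)
    for a,b,z,cc in zip(i[k],j[k],q[k,2],c[k]):
        v=int(np.clip(z/0.13,0,1)*255); im[a,b]=cv2.applyColorMap(np.uint8([[v]]),cv2.COLORMAP_JET)[0,0]
    cv2.imwrite('pics/'+fn,cv2.resize(im,None,fx=2,fy=2,interpolation=0))
E
python3 - <<'E'
from hm import *
for c in ['scene','side']:
    d=np.load(f'pics/{c}0.png.npy');p=cv2.imread(f'pics/{c}0.png')
    P=cloud(c,d)
    tb=P[(P[...,0]>.5)&(P[...,0]<.8)&(P[...,1]>-.3)&(P[...,1]<.4)&(abs(P[...,2])<.015)]
    print(c,np.median(tb[:,2]),tb[:,2].std())
    hm(P,p,.36,.76,-.34,.26,.002,f'hm_{c}.png')
E
```

```text
scene -0.00026651901279273194 0.0027791046371407864
side 0.0008580974825875831 0.0021505054633687445
```

View pics/hm_scene.png

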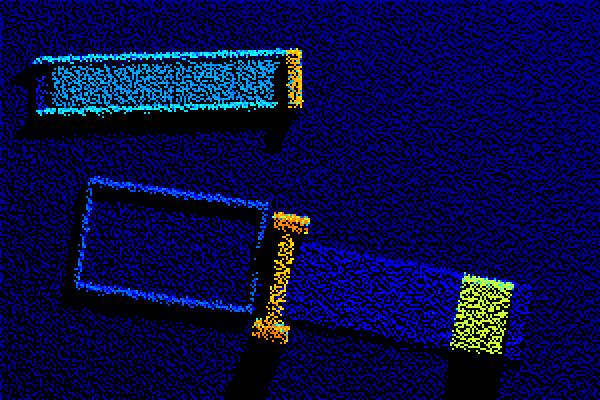

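View pics/hm_side.png

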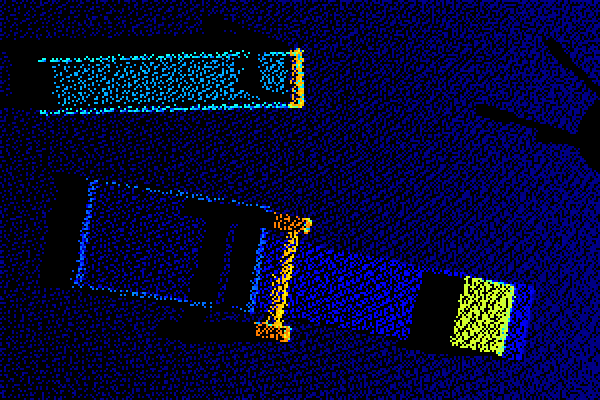

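```bash
cat > fit.py <<'E'
from h import *
def sel(P,b):
    q=P.reshape(-1,3); q=q[np.isfinite(q[:,0])]
    return q[(q[:,0]>b[0])&(q[:,0]<b[1])&(q[:,1]>b[2])&(q[:,1]<b[3])&(q[:,2]>b[4])&(q[:,2]<b[5])]
def rect(q,n):
    r_=cv2.minAreaRect((q[:,:2]*1000).astype(np.float32)); print(n,len(q),np.round(r_[0],1),np.round(r_[1],1),round(r_[2],2),'z',np.round(np.median(q[:,2])*1000,1))
E
python3 - <<'E'
from fit import *
for c in ['scene','side']:
    P=cloud(c,np.load(f'pics/{c}0.png.npy')); print(c)
    rect(sel(P,(.39,.5,-.29,-.17,.068,.083)),'deck')
    b=sel(P,(.44,.53,-.05,.01,.08,.11)); rect(b,'bar+posts')
    rect(sel(P,(.42,.6,-.05,.2,.022,.036)),'tray')
    w=sel(P,(.63,.73,-.03,.24,.0435,.055)); rect(w,'walls')
    rect(sel(P,(.64,.72,-.1,-.0,.085,.1)),'handle')
    # walls lines
    mid=np.median(w[:,0])
    for s in (w[w[:,0]>mid+.01],w[w[:,0]<mid-.01]):
        f=np.polyfit(s[:,1],s[:,0],1); print('wall',len(s),f,np.degrees(np.arctan(f[0])),s[:,1].min(),s[:,1].max())
    pl=sel(P,(.63,.73,-.05,.24,.030,.041)); rect(pl,'plinths')
E
```

```text
scene
deck 549 [ 443.6 -221.7] [49.7 76. ] 79.61 z 74.6
bar+posts 193 [486.3 -22.3] [21.9 97. ] 73.2 z 88.2
tray 611 [506.5  71. ] [223.1 130.5] 79.28 z 28.1
walls 484 [677.1  97.8] [ 60.  252.7] 1.68 z 47.6
handle 146 [681.6 -34.6] [56.8 14.1] 1.14 z 90.3
wall 15 [-0.00767321  0.70894455] -0.4396340304555695 -0.02762793400377056 0.02081808175215094
wall 236 [-0.03138375  0.65519271] -1.7975662280526337 -0.017250493027939684 0.223343304324982
plinths 1744 [678.8  91.4] [ 57.2 265. ] 1.62 z 36.2
side
deck 645 [ 444.2 -222.8] [52.5 69.9] 78.52 z 75.4
bar+posts 208 [486.4 -25.1] [21.8 96.8] 73.29 z 88.5
tray 358 [503.4  71.2] [227.1 126. ] 79.21 z 29.3
walls 225 [677.3  95.5] [ 57.4 250.9] 1.91 z 49.0
handle 108 [682.  -36.9] [13.7 56.7] 89.82 z 90.6
wall 109 [-0.03113436  0.70609014] -1.783291567277264 -0.02908629256577433 0.22097826367897866
wall 2 [0.00186608 0.64576163] 0.10691821220080402 0.17087517261979646 0.21592052461919986
plinths 837 [676.4  86.9] [ 57.2 260. ] 2.63 z 37.4
```

```bash
cat >> h.py <<'E'
def Rt(azy,tilt=0,ax=None):
    "tool down with y azimuth azy deg; then world rotation vector ax*tilt deg"
    a=np.radians(azy); y=np.array([np.cos(a),np.sin(a),0]); z=np.array([0,0,-1.]); x=np.cross(y,z)
    M=np.stack([x,y,z],1)
    if ax is not None: M=R.from_rotvec(np.radians(tilt)*np.array(ax)).as_matrix()@M
    return M
def inc(p,M,o=None):
    o=o or status.get_obs(); M0=R.from_rotvec(o['orientation']).as_matrix()
    t=M0.T@(np.array(p)-o['ee_pos']); rv=R.from_matrix(M0.T@M).as_rotvec(degrees=True)
    print('inc',np.round(t,4),np.round(rv,2)); return t,rv
E
python3 - <<'E'
from fit import *
from scipy.optimize import minimize
for c in ['scene','side']:
    P=cloud(c,np.load(f'pics/{c}0.png.npy')); print(c)
    dk=sel(P,(.39,.5,-.29,-.17,.068,.083)); 
    t=sel(P,(.42,.6,-.012,.2,.022,.033))
    # deck box fit: center/yaw w/ size 50x70 
    def cost(p,q,hx,hy):
        u=np.array([np.cos(p[2]),np.sin(p[2])]);v=np.array([-u[1],u[0]]);e=q[:,:2]*1000-p[:2]
        return (np.maximum(abs(e@u)-hx,0)**2+np.maximum(abs(e@v)-hy,0)**2).sum()
    s=minimize(cost,[443,-222,np.radians(79)],args=(dk,24,34),method='Nelder-Mead'); print('deck',s.x[:2],np.degrees(s.x[2]))
    def ct(p,q):
        u=np.array([np.cos(p[2]),np.sin(p[2])]);v=np.array([-u[1],u[0]]);e=q[:,:2]*1000-p[:2]
        a=abs(abs(e@u)-88);b=abs(abs(e@v)-53); return np.minimum(np.minimum(a,b),5).sum()
    s=minimize(ct,[505,71,np.radians(79)],args=(t,),method='Nelder-Mead'); print('tray',s.x[:2],np.degrees(s.x[2]),s.fun/len(t))
    b=sel(P,(.46,.51,-.05,.01,.084,.094)); b=b[abs((b[:,1]+.0215)-( -(b[:,0]-.485)*.19))<.012]
    f=np.polyfit(b[:,0],b[:,1],1); print('bar',len(b),b.mean(0),f,'perp az',np.degrees(np.arctan(f[0]))+90, 'y at .4854',np.polyval(f,.4854))
inc([.6775,.084,.25],Rt(1.8))
print(vision.camera_params('wrist'))
E
```

```text
scene
deck [ 445.07407806 -222.07379978] 80.10687507054635
tray [511.4790328   68.93668504] 81.5325381166247 2.445338830772651
bar 101 [ 0.48564982 -0.02158547  0.08844814] [-0.20665271  0.07877538] perp az 78.32402907792329 y at .4854 -0.02153384661267109
side
deck [ 444.31598474 -223.27412535] 78.60032644627142
tray [511.20169614  69.98639672] 81.43987396836847 3.5289625504773148
bar 93 [ 0.48376621 -0.02416353  0.08857543] [-0.22805847  0.08616345] perp az 77.15293273875739 y at .4854 -0.024536132619311424
inc [-0.5951 -0.2655 -0.0187] [ 1.000e-02 -0.000e+00  6.592e+01]
{'intrinsics': array([[373.9415088 ,   0.        , 275.00268191],
       [  0.        , 373.9415088 , 210.16949942],
       [  0.        ,   0.        ,   1.        ]]), 'hand_eye': array([[ 2.62842233e-04,  9.65606582e-01,  2.60007423e-01,
         6.59695860e-02],
       [ 9.99999666e-01, -5.26089103e-05, -8.15525312e-04,
         7.78414392e-04],
       [-7.73797902e-04,  2.60007551e-01, -9.65606273e-01,
        -1.43087075e-01],
       [ 0.00000000e+00,  0.00000000e+00,  0.00000000e+00,
         1.00000000e+00]])}
```

>>> arm_command:
  increments: [-0.3,-0.13,-0.018,0,0,33,0.085,-0.595,-0.2655,-0.0185,0,0,65.9,0.085,-0.595,-0.2655,-0.0185,0,0,65.9,0.085,-0.595,-0.2655,-0.0185,0,0,65.9,0.085,-0.595,-0.2655,-0.0185,0,0,65.9,0.085,-0.595,-0.2655,-0.0185,0,0,65.9,0.085,-0.595,-0.2655,-0.0185,0,0,65.9,0.085,-0.595,-0.2655,-0.0185,0,0,65.9,0.085,-0.595,-0.2655,-0.0185,0,0,65.9,0.085,-0.595,-0.2655,-0.0185,0,0,65.9,0.085,-0.595,-0.2655,-0.0185,0,0,65.9,0.085,-0.595,-0.2655,-0.0185,0,0,65.9,0.085,-0.595,-0.2655,-0.0185,0,0,65.9,0.085]

```text
clock: 2.62
ee_pos: [0.677, 0.0846, 0.2498]
orientation: [-2.185, -2.257, -0.0]
contact_force: [-0.2, 0.1, 1.1]
opening: 0.993
```

```bash
python3 - <<'E'
from fit import *
from hm import hm
o=status.get_obs(); print(o['clock'],o['ee_pos'],o['orientation'],o['qpos'],o['opening'])
p,d,o=snap('wrist','w1.png'); P=cloud('wrist',d,o)
w=sel(P,(.63,.73,-.15,.3,.0435,.053)); rect(w,'walls')
mid=.677
for s in (w[w[:,0]>mid+.02],w[w[:,0]<mid-.02]):
    if len(s)>20:
        f=np.polyfit(s[:,1],s[:,0],1); print('wall',len(s),f,np.degrees(np.arctan(f[0])),s[:,1].min(),s[:,1].max())
rect(sel(P,(.64,.72,-.1,-.0,.085,.1)),'handle')
inc([.6775,.084,.018],Rt(1.8))
E
```

```text
2.625 [0.67699493 0.08461273 0.24982596] [-2.18511522e+00 -2.25660269e+00 -6.06864918e-05] [-6.69149641e-02  3.75663047e-01  4.42076676e-01  1.63750332e+00
  2.98919781e-04  1.47169499e+00] 0.993117185038657
walls 2957 [678.4  93.2] [ 56.2 264.7] 1.87 z 49.4
wall 1401 [-0.02557957  0.70626806] -1.4652819968325606 -0.037290430046117595 0.22631336938285707
wall 1281 [-0.03128385  0.6554436 ] -1.791848392066491 -0.028080369488634876 0.22455122749143014
handle 944 [682.3 -31.6] [55.7 14. ] 1.36 z 91.2
inc [-0.001   0.0006  0.2321] [ 0.   -0.02  0.07]
```

View pics/w1.png

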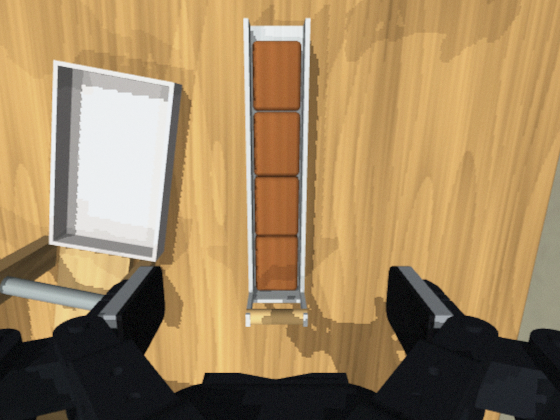

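>>> arm_command:
  increments: [-0.0005,-0.001,0.06,0,0,0,0.085,-0.0005,-0.001,0.12,0,0,0,0.085,-0.0005,-0.001,0.17,0,0,0,0.085,-0.0005,-0.001,0.21,0,0,0,0.085,-0.0005,-0.001,0.233,0,0,0,0.085,-0.0005,-0.001,0.233,0,0,0,0.085,-0.0005,-0.001,0.233,0,0,0,0.05,-0.0005,-0.001,0.233,0,0,0,0.045,-0.0005,-0.001,0.233,0,0,0,0.045,-0.0005,-0.001,0.233,0,0,0,0.045,-0.0005,-0.001,0.233,0,0,0,0.045,-0.0005,-0.001,0.233,0,0,0,0.045]
  grip_force: 60

```text
clock: 4.18
ee_pos: [0.6777, 0.0847, 0.0197]
orientation: [2.183, 2.256, 0.005]
contact_force: [0.7, 1.5, 6.8]
opening: 0.645
```

```bash
python3 - <<'E'
from fit import *
o=status.get_obs(); print(o['clock'],o['ee_pos'],o['orientation'],o['opening'],o['contact_force'])
p,d,o=snap('wrist','w2.png')
E
```

```text
4.175 [0.67768842 0.08472732 0.01974417] [2.18261485 2.25595328 0.00512372] 0.6447398278929312 [0.68140077 1.54786725 6.80158257]
```

View pics/w2.png

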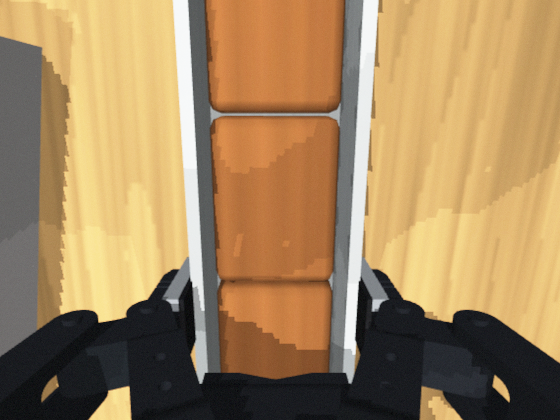

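>>> arm_command:
  increments: [0,0,-0.01,0,0,0,0.045,0,0,-0.03,0,0,0,0.045,0,0,-0.06,0,0,0,0.045,0,0,-0.1,0,0,0,0.045,0,0,-0.14,0,0,0,0.045,0,0,-0.165,0,0,0,0.045,0,0,-0.175,0,0,0,0.045,0,0,-0.175,0,0,0,0.045]

```text
clock: 5.22
ee_pos: [0.6771, 0.0846, 0.1953]
orientation: [2.182, 2.256, 0.006]
contact_force: [0.9, 0.0, -5.5]
opening: 0.649
```

```bash
python3 - <<'E'
from fit import *
o=status.get_obs(); print(o['clock'],o['ee_pos'],o['orientation'],o['opening'],o['contact_force'],o['moment'])
p,d,o=snap('wrist','w3.png')
inc([.4663,-.1143,.190],Rt(-11))
p,d,o=snap('side','s3.png')
E
```

```text
5.225 [0.67714096 0.08464475 0.19527567] [2.18213447 2.25563331 0.00589517] 0.6492645919473197 [ 0.94255584  0.01440743 -5.5101512 ] [ 0.00357605  0.04200807 -0.01452574]
inc [-0.1919 -0.2168  0.0032] [ 0.18 -0.05 12.89]
```

View pics/w3.png

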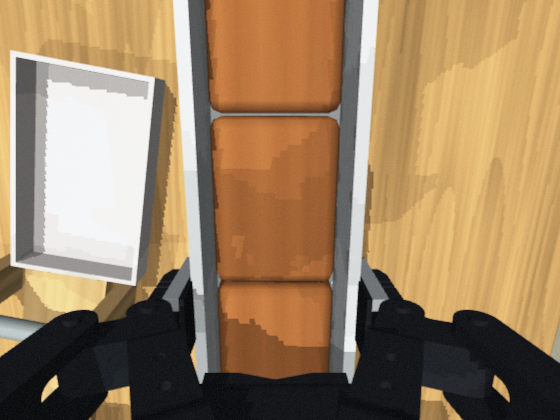

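View pics/s3.png

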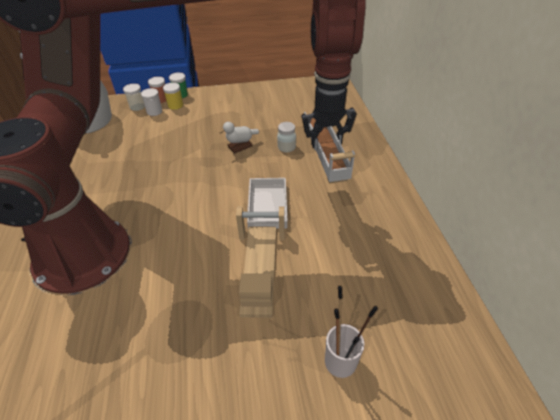

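>>> arm_command:
  increments: [-0.004,-0.004,0,0,0,0.3,0.045,-0.013,-0.015,0,0,0,0.9,0.045,-0.029,-0.033,0,0,0,1.9,0.045,-0.048,-0.054,0,0,0,3.2,0.045,-0.069,-0.078,0,0,0,4.6,0.045,-0.092,-0.104,0,0,0,6.2,0.045,-0.115,-0.13,0,0,0,7.7,0.045,-0.136,-0.154,0,0,0,9.2,0.045,-0.155,-0.176,0,0,0,10.4,0.045,-0.171,-0.193,0,0,0,11.5,0.045,-0.182,-0.206,0,0,0,12.3,0.045,-0.188,-0.213,0,0,0,12.7,0.045,-0.192,-0.217,0,0,0,12.9,0.045,-0.192,-0.217,0,0,0,12.9,0.045,-0.192,-0.217,0,0,0,12.9,0.045]

```text
clock: 7.2
ee_pos: [0.4661, -0.1141, 0.1927]
orientation: [2.423, 1.998, 0.003]
contact_force: [-1.1, 0.1, -6.2]
opening: 0.643
```

```bash
python3 - <<'E'
from fit import *
o=status.get_obs(); print(o['clock'],o['ee_pos'],o['orientation'],o['qpos'],o['opening'],o['contact_force'],o['moment'])
inc([.4663,-.1143,.105],Rt(-11))
p,d,o=snap('wrist','w4.png')
p,d,o=snap('side','s4.png'); p,d,o=snap('scene','c4.png')
for c,f in (('side','s4'),('scene','c4')):
    P=cloud(c,np.load(f'pics/{f}.png.npy'))
    rect(sel(P,(.4,.5,-.29,-.2,.235,.28)),'handle')
    w=sel(P,(.42,.56,-.27,.06,.211,.228)); rect(w,'walls')
E
```

```text
7.2 [ 0.46607733 -0.11411097  0.19270808] [2.4231631  1.9983102  0.00346844] [-0.51477471 -0.2733267  -0.33076838  1.51187541  0.00179798  1.24761182] 0.6430886437287574 [-1.07421784  0.14283433 -6.2159409 ] [ 0.05009596 -0.01126313  0.0286266 ]
inc [-0.0003  0.0001  0.0877] [ 0.11 -0.07  0.02]
handle 259 [ 443.2 -232.8] [14.9 55.6] 79.83 z 263.0
walls 637 [ 466.2 -111.9] [262.7  81.3] 84.26 z 216.0
handle 194 [ 443.8 -231. ] [13.7 59.5] 79.24 z 262.4
walls 1178 [ 473.9 -108.7] [263.4  73.4] 79.57 z 217.1
```

View pics/s4.png

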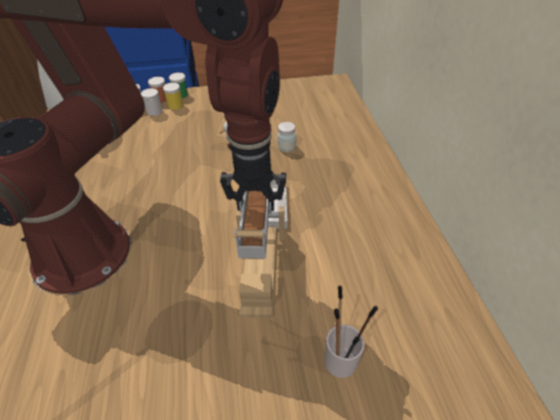

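View pics/c4.png

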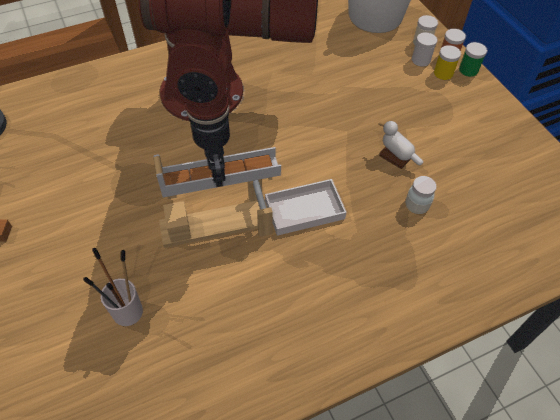

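View pics/w4.png

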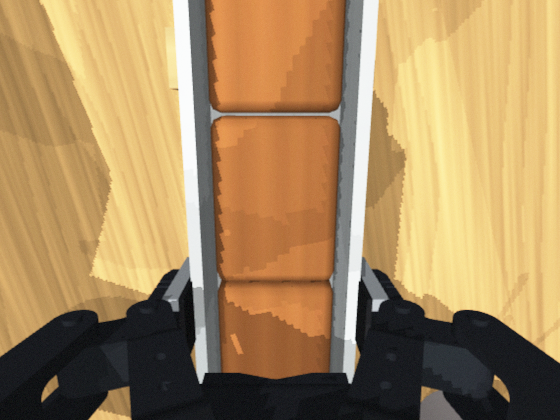

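>>> arm_command:
  increments: [0,0,0.01,0,0,0,0.045,0,0,0.03,0,0,0,0.045,0,0,0.05,0,0,0,0.045,0,0,0.07,0,0,0,0.045,0,0,0.083,0,0,0,0.045,0,0,0.09,0,0,0,0.045,0,0,0.094,0,0,0,0.045,0,0,0.097,0,0,0,0.045,0,0,0.097,0,0,0,0.045,0,0,0.097,0,0,0,0.045]

```text
clock: 8.6
ee_pos: [0.4664, -0.1142, 0.0961]
orientation: [2.423, 1.998, 0.004]
contact_force: [-0.2, 0.8, -5.4]
opening: 0.644
```

```bash
python3 - <<'E'
from fit import *
o=status.get_obs(); print(o['clock'],o['ee_pos'],o['orientation'],o['opening'],o['contact_force'],o['moment'])
p,d,o=snap('side','s5.png'); p,d,o=snap('scene','c5.png')
for c,f in (('side','s5'),('scene','c5')):
    P=cloud(c,np.load(f'pics/{f}.png.npy'))
    rect(sel(P,(.4,.5,-.29,-.2,.145,.18)),'handle')
E
```

```text
8.6 [ 0.46641485 -0.11415521  0.09607728] [2.42266864 1.9980845  0.00356925] 0.6444803840594671 [-0.22741475  0.82119875 -5.36877148] [ 0.11384388  0.00157755 -0.05223526]
handle 205 [ 443.2 -233.6] [13.1 55.2] 80.16 z 166.7
handle 160 [ 444.7 -231.2] [13.8 61.7] 79.16 z 165.9
```

View pics/s5.png

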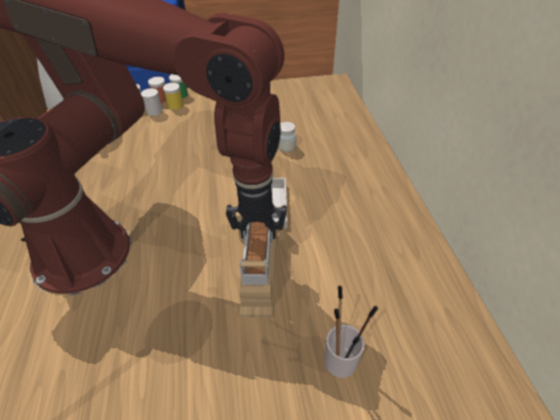

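View pics/c5.png

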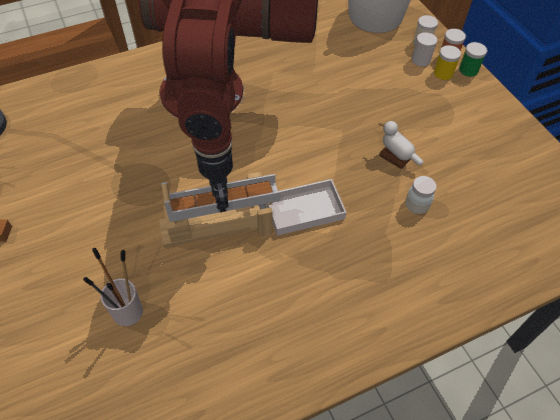

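>>> arm_command:
  increments: [0,0,0.001,0,0,0,0.045,0,0,0.002,0,0,0,0.045,0,0,0.003,0,0,0,0.045,0,0,0.003,0,0,0,0.045]

```text
clock: 9.2
ee_pos: [0.4665, -0.1142, 0.0947]
orientation: [2.422, 1.998, 0.004]
contact_force: [-5.7, 3.4, 10.0]
opening: 0.643
```

>>> arm_command:
  increments: [0,0,0,0,0,0,0.065,0,0,0,0,0,0,0.08,0,0,0,0,0,0,0.08,0,0,-0.02,0,0,0,0.08,0,0,-0.06,0,0,0,0.08,0,0,-0.12,0,0,0,0.08,0,0,-0.16,0,0,0,0.08,0,0,-0.16,0,0,0,0.08]

```text
clock: 10.2
ee_pos: [0.4674, -0.115, 0.2581]
orientation: [2.418, 1.994, 0.007]
contact_force: [-0.0, -0.2, -0.5]
opening: 0.934
```

```bash
python3 - <<'E'
from fit import *
o=status.get_obs(); print(o['clock'],o['ee_pos'],o['orientation'],o['opening'],o['contact_force'],o['moment'])
p,d,o=snap('wrist','w6.png')
P=cloud('wrist',d,o)
rect(sel(P,(.4,.5,-.29,-.2,.155,.18)),'handle')
w=sel(P,(.42,.56,-.27,.06,.119,.13)); rect(w,'walls')
p,d,o=snap('side','s6.png'); p,d,o=snap('scene','c6.png')
for c,f in (('side','s6'),('scene','c6')):
    P=cloud(c,np.load(f'pics/{f}.png.npy'))
    rect(sel(P,(.4,.5,-.29,-.2,.155,.18)),'handle')
    w=sel(P,(.42,.56,-.27,.06,.119,.13)); rect(w,'walls')
inc([.4437,-.2320,.26],Rt(79))
E
```

```text
10.2 [ 0.46742802 -0.11500857  0.25805518] [2.41798618 1.99431046 0.00676515] 0.9344404994405823 [-2.19467321e-04 -1.76836743e-01 -5.43667007e-01] [-0.04388722  0.00316796 -0.0188708 ]
handle 1557 [ 444.6 -228.2] [13.4 56.2] 78.27 z 165.9
walls 4437 [ 468.1 -107.8] [261.7  56.2] 78.99 z 124.4
handle 194 [ 443.5 -233.4] [14.2 54.5] 81.38 z 165.7
walls 358 [ 468.  -108.1] [266.8  56.4] 78.95 z 124.2
handle 147 [ 444.6 -231.1] [14.1 57.7] 78.89 z 165.3
walls 574 [ 468.2 -107.6] [264.2  63.3] 79.58 z 122.8
inc [-0.12    0.0007 -0.0065] [ 1.200e-01  5.000e-02 -8.997e+01]
```

View pics/w6.png

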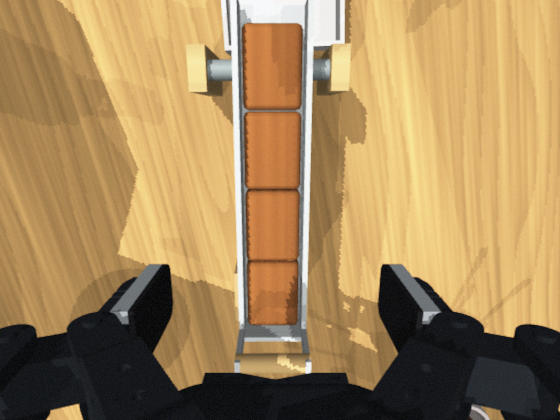

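View pics/c6.png

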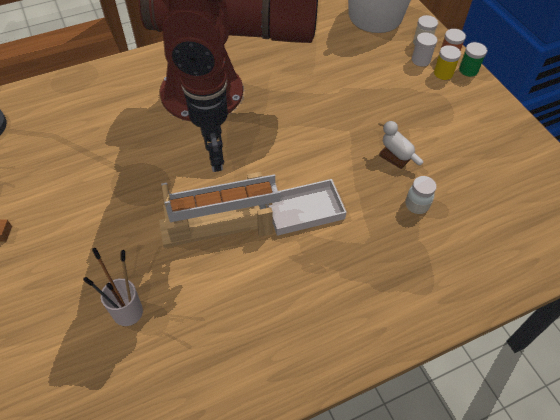

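>>> arm_command:
  increments: [-0.03,0,-0.006,0,0,-15,0.07,-0.06,0,-0.006,0,0,-35,0.07,-0.09,0.0005,-0.006,0,0,-55,0.07,-0.12,0.0005,-0.006,0,0,-75,0.07,-0.1195,0.0005,-0.006,0,0,-90,0.07,-0.1195,0.0005,-0.006,0,0,-90,0.07,-0.1195,0.0005,-0.006,0,0,-90,0.07,-0.1195,0.0005,-0.006,0,0,-90,0.07,-0.1195,0.0005,-0.006,0,0,-90,0.07,-0.1195,0.0005,-0.006,0,0,-90,0.07,-0.1195,0.0005,-0.006,0,0,-90,0.07]

```text
clock: 11.72
ee_pos: [0.4433, -0.2312, 0.2586]
orientation: [0.303, 3.126, 0.002]
contact_force: [0.4, 0.1, 0.4]
opening: 0.821
```

```bash
python3 - <<'E'
from fit import *
o=status.get_obs(); print(o['clock'],o['ee_pos'],o['orientation'],o['qpos'],o['opening'])
p,d,o=snap('wrist','w7.png')
P=cloud('wrist',d,o)
rect(sel(P,(.4,.5,-.29,-.2,.155,.18)),'handle')
inc([.4441,-.2313,.141],Rt(79))
E
```

```text
11.725 [ 0.44328794 -0.23123928  0.25858387] [3.02781568e-01 3.12613462e+00 2.43538865e-03] [-0.74411159 -0.19286579 -0.14199498  1.62194198  0.00173659 -0.55100429] 0.8209481501591468
handle 1791 [ 444.2 -229. ] [13.7 56.5] 79.38 z 166.6
inc [-0.0006  0.      0.1178] [ 0.08  0.06 -0.05]
```

View pics/w7.png

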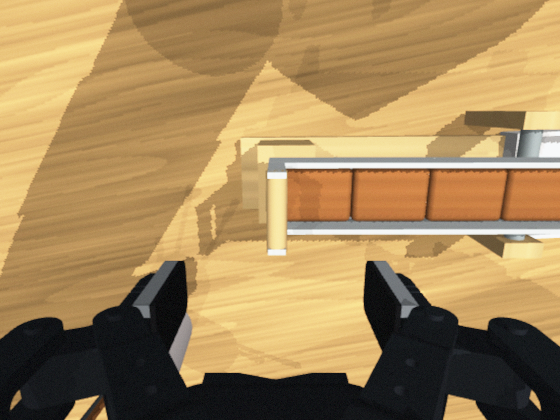

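>>> arm_command:
  increments: [-0.0005,0,0.05,0,0,0,0.07,-0.0005,0,0.09,0,0,0,0.07,-0.0005,0,0.112,0,0,0,0.07,-0.0005,0,0.1175,0,0,0,0.06,-0.0005,0,0.1175,0,0,0,0.035,-0.0005,0,0.1175,0,0,0,0.02,-0.0005,0,0.1175,0,0,0,0.005,-0.0005,0,0.1175,0,0,0,0.005,-0.0005,0,0.1175,0,0,0,0.005,-0.0005,0,0.1175,0,0,0,0.005]
  grip_force: 45

```text
clock: 13.02
ee_pos: [0.4447, -0.2313, 0.1427]
orientation: [0.302, 3.124, 0.002]
contact_force: [0.7, 3.7, 5.3]
opening: 0.146
```

```bash
python3 - <<'E'
from fit import *
o=status.get_obs(); print(o['clock'],o['ee_pos'],o['orientation'],o['qpos'],o['opening'],o['contact_force'],o['moment'])
p,d,o=snap('wrist','w8.png')
p,d,o=snap('scene','c8.png');p,d,o=snap('side','s8.png')
E
```

```text
13.025 [ 0.44466617 -0.23125872  0.14268019] [3.01665872e-01 3.12407247e+00 1.64140326e-03] [-0.74277525 -0.20190508 -0.36025139  1.41069442  0.00263537 -0.55024636] 0.14584480279611298 [0.73392534 3.72761915 5.29324863] [ 0.64926148 -0.01617581 -0.01603817]
```

View pics/w8.png

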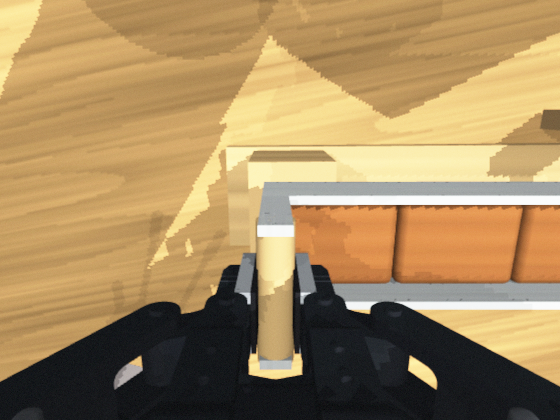

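View pics/c8.png

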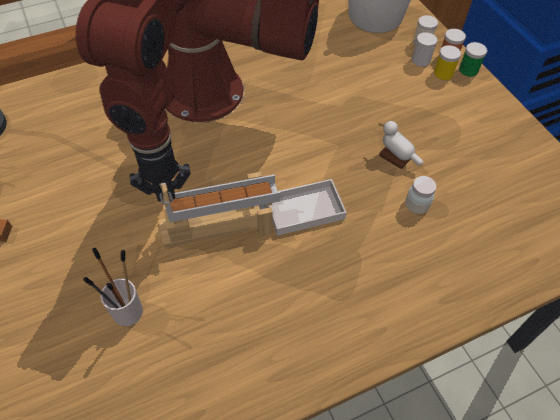

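View pics/s8.png

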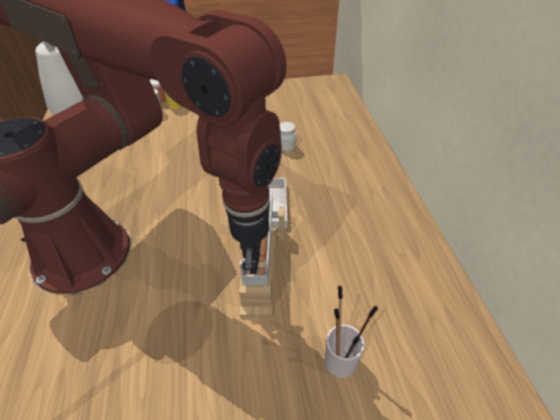

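```bash
cat > tip.py <<'E'
from fit import *
import json,sys
p0=np.array([.44466617,-.23125872,.14268]); M0=Rt(79)
u=np.array([np.cos(np.radians(79)),np.sin(np.radians(79)),0]); v=np.array([-u[1],u[0],0])
C=p0+213e-3*u; C[2]=.082
def pose(th):
    Q=R.from_rotvec(np.radians(th)*v).as_matrix(); return C+Q@(p0-C), Q@M0
def theta(o):
    M=R.from_rotvec(o['orientation']).as_matrix(); z=M[:,2]; return np.degrees(np.arctan2(-z@u,-z[2]))
def go(*ths):
    o=status.get_obs(); print('t',round(o['clock'],3),'th',round(theta(o),2),'F',np.round(o['contact_force'],1),'M',np.round(o['moment'],2),'open',round(o['opening'],3), 'err',np.round((o['ee_pos']-pose(theta(o))[0])*1000,1))
    for t in ths:
        p,M=pose(t); print(t,end=' '); inc(p,M,o)
E
python3 - <<'E'
from tip import *
go(0,2,4,6,8,10,12,14)
E
```

```text
t 13.175 th -0.08 F [1.  3.7 5.5] M [ 0.71 -0.03  0.01] open 0.143 err [-0.   0.1  0.3]
0 inc [-0. -0. -0.] [ 0.08  0.16 -0.03]
2 inc [-0.      0.0022 -0.0074] [ 2.08  0.16 -0.03]
4 inc [-0.0001  0.0047 -0.0147] [ 4.08  0.16 -0.03]
6 inc [-0.0001  0.0075 -0.022 ] [ 6.08  0.16 -0.04]
8 inc [-0.0001  0.0105 -0.0291] [ 8.08  0.16 -0.04]
10 inc [-0.0001  0.0138 -0.0361] [10.08  0.16 -0.04]
12 inc [-0.0001  0.0173 -0.043 ] [12.08  0.16 -0.04]
14 inc [-0.0002  0.021  -0.0497] [14.08  0.16 -0.05]
```

>>> arm_command:
  increments: [0,0.001,-0.0037,1,0,0,0.005,0,0.0022,-0.0074,2,0,0,0.005,0,0.0034,-0.011,3,0,0,0.005,0,0.0047,-0.0147,4,0,0,0.005,0,0.0061,-0.0184,5,0,0,0.005,0,0.0075,-0.022,6,0,0,0.005,0,0.009,-0.0256,7,0,0,0.005,0,0.0105,-0.0291,8,0,0,0.005,0,0.0121,-0.0326,9,0,0,0.005,0,0.0138,-0.0361,10,0,0,0.005,0,0.0155,-0.0396,11,0,0,0.005,0,0.0173,-0.043,12,0,0,0.005,0,0.0173,-0.043,12,0,0,0.005]

```text
clock: 14.8
ee_pos: [0.448, -0.2139, 0.1859]
orientation: [-0.298, -3.094, 0.324]
contact_force: [0.0, -1.3, -1.5]
opening: 0.144
```

```bash
python3 - <<'E'
from tip import *
print(status.get_obs()['qpos'])
p,d,o=snap('wrist','w9.png')
go(12,13,14,15)
p,d,o=snap('scene','c9.png')
E
```

```text
[-0.591292   -0.29548534 -0.37428413  1.40713439 -0.19059075 -0.40729251]
t 14.85 th 11.92 F [ 0.4 -0.3 -1.9] M [ 0.15 -0.05 -0.02] open 0.145 err [0.  0.4 0.4]
12 inc [-0.0001 -0.0002  0.0001] [ 0.08  0.17 -0.04]
13 inc [-0.0001  0.0009 -0.0036] [ 1.08  0.17 -0.04]
14 inc [-0.0001  0.002  -0.0073] [ 2.08  0.16 -0.04]
15 inc [-0.0001  0.0033 -0.0109] [ 3.08  0.16 -0.04]
```

View pics/w9.png

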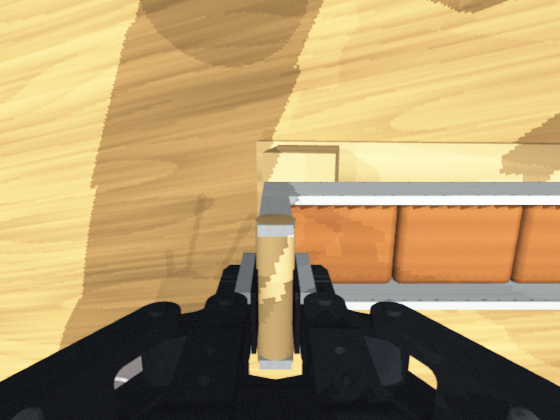

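View pics/c9.png

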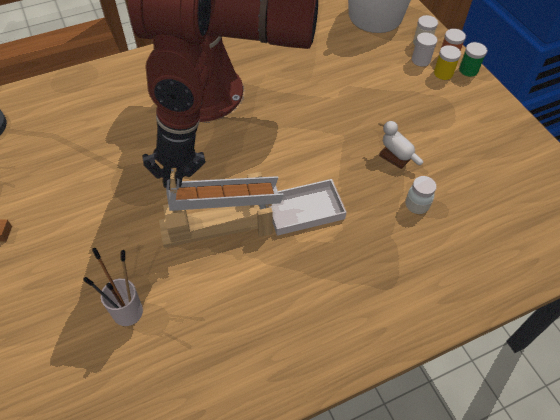

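```bash
cat >> tip.py <<'E'
def gaps(p):
    # dark thin lines (gap) in plinth strip
    g=cv2.cvtColor(p,cv2.COLOR_RGB2GRAY).astype(float); pr=np.median(g[235:275,305:558],0)
    bg=cv2.medianBlur(pr.astype(np.float32)[None,:],5)[0] if 0 else np.array([np.median(pr[max(0,i-9):i+10]) for i in range(len(pr))])
    dd=bg-pr; out=[]
    for i in range(1,len(dd)-1):
        if dd[i]>12 and dd[i]>=dd[i-1] and dd[i]>dd[i+1]: out.append((i+305,int(dd[i])))
    return out
def look(fn,n=1):
    for k in range(n):
        o=status.get_obs(); p,d=vision.snapshot('wrist'); print(round(o['clock'],3),gaps(p))
    cv2.imwrite('pics/'+fn,cv2.cvtColor(p,cv2.COLOR_RGB2BGR))
E
python3 - <<'E'
from tip import *
for f in ('w8','w9'): print(gaps(cv2.cvtColor(cv2.imread(f'pics/{f}.png'),cv2.COLOR_BGR2RGB)))
E
```

```text
[(394, 63), (515, 44)]
[(394, 71), (515, 41)]
```

Detector works. Tip to 15° then step by about 1°.

>>> arm_command:
  increments: [0,0.0009,-0.0036,1.1,0.1,0,0.005,0,0.002,-0.0073,2.1,0.1,0,0.005]

```text
clock: 15.15
ee_pos: [0.4484, -0.2107, 0.1924]
orientation: [-0.298, -3.081, 0.38]
contact_force: [-0.3, -1.5, -2.0]
opening: 0.141
```

```bash
python3 - <<'E'
from tip import *
look('w10.png'); go(14,15,16,17)
E
```

```text
15.15 [(394, 73), (516, 40)]
t 15.2 th 14.11 F [ 0.5 -1.5 -1.9] M [ 0.16 -0.07  0.04] open 0.147 err [-0.   0.1  0.1]
14 inc [-0.0001 -0.0002  0.0006] [-0.11  0.07 -0.04]
15 inc [-0.0001  0.0009 -0.0031] [ 0.89  0.07 -0.04]
16 inc [-0.0001  0.002  -0.0068] [ 1.89  0.07 -0.04]
17 inc [-0.0001  0.0033 -0.0105] [ 2.89  0.07 -0.04]
```

>>> arm_command:
  increments: [0,0.001,-0.0034,1,0,0,0.005]

```text
clock: 15.32
ee_pos: [0.4489, -0.2085, 0.1961]
orientation: [-0.297, -3.076, 0.409]
contact_force: [-0.5, -0.5, -2.5]
opening: 0.142
```

```bash
python3 - <<'E'
from tip import *
look('w11.png'); go(15.5,16,17)
E
```

```text
15.325 [(394, 76), (517, 36)]
t 15.375 th 15.21 F [ 0.5 -0.8 -1.5] M [ 0.22 -0.08  0.04] open 0.145 err [0.1 0.2 0.1]
15.5 inc [ 0.      0.0001 -0.0009] [ 0.29  0.1  -0.03]
16 inc [ 0.      0.0007 -0.0028] [ 0.79  0.1  -0.03]
17 inc [ 0.      0.0018 -0.0065] [ 1.79  0.09 -0.03]
```

>>> arm_command:
  increments: [0,0.0007,-0.0028,0.8,0,0,0.005]

```text
clock: 15.5
ee_pos: [0.4494, -0.2066, 0.1991]
orientation: [-0.296, -3.072, 0.433]
contact_force: [-0.0, -1.6, -1.9]
opening: 0.145
```

```bash
python3 - <<'E'
from tip import *
look('w12.png',2); go(16,17)
E
```

```text
15.5 [(394, 76), (516, 41)]
15.55 [(394, 74), (515, 41), (517, 38)]
t 15.6 th 16.05 F [-0.2 -1.  -3.1] M [ 0.24 -0.04  0.03] open 0.145 err [0.2 0.3 0.1]
16 inc [ 0.0001 -0.0003  0.0004] [-0.05  0.12  0.  ]
17 inc [ 0.0001  0.0008 -0.0033] [ 0.95  0.12 -0.  ]
```

Just noise. Continue.

>>> arm_command:
  increments: [0,0.0009,-0.0033,1,0,0,0.005]

```text
clock: 15.72
ee_pos: [0.4498, -0.2047, 0.2022]
orientation: [-0.295, -3.066, 0.461]
contact_force: [-0.5, -0.2, -1.3]
opening: 0.142
```

```bash
python3 - <<'E'
from tip import *
look('w13.png'); go(17,18)
E
```

```text
15.725 [(395, 73), (516, 41)]
t 15.775 th 17.14 F [ 0.2 -0.7 -1.4] M [ 0.22 -0.07  0.04] open 0.146 err [ 0.1  0.1 -0.1]
17 inc [ 0.0001 -0.0003  0.0005] [-0.14  0.12 -0.  ]
18 inc [ 0.0001  0.0008 -0.0033] [ 0.86  0.12 -0.  ]
```

>>> arm_command:
  increments: [0,0.0009,-0.0033,0.9,0,0,0.005]

```text
clock: 15.9
ee_pos: [0.4503, -0.2025, 0.2056]
orientation: [-0.295, -3.061, 0.487]
contact_force: [-0.4, -0.6, -2.4]
opening: 0.148
```

```bash
python3 - <<'E'
from tip import *
look('w14.png'); go(18,19)
E
```

```text
15.9 [(395, 66), (516, 40)]
t 15.95 th 18.13 F [-0.1 -0.3 -2.3] M [ 0.32 -0.05 -0.02] open 0.145 err [0.2 0.2 0.1]
18 inc [ 0.0001 -0.0003  0.0006] [-0.13  0.14  0.  ]
19 inc [ 0.0001  0.0008 -0.0031] [ 0.87  0.14 -0.  ]
```

>>> arm_command:
  increments: [0,0.0008,-0.0031,0.9,0.1,0,0.005]

```text
clock: 16.08
ee_pos: [0.4507, -0.2004, 0.2087]
orientation: [-0.294, -3.054, 0.513]
contact_force: [-0.0, 0.2, -2.5]
opening: 0.149
```

```bash
python3 - <<'E'
from tip import *
look('w15.png'); go(19,20)
E
```

```text
16.075 [(307, 45), (395, 66), (516, 40)]
t 16.125 th 19.11 F [ 0.3  0.5 -2.4] M [ 0.39 -0.08  0.03] open 0.145 err [0.2 0.2 0. ]
19 inc [ 0.0001 -0.0003  0.0005] [-0.11  0.05  0.01]
20 inc [ 0.0001  0.0008 -0.0032] [0.89 0.05 0.01]
```

>>> arm_command:
  increments: [0,0.0008,-0.0032,0.9,0,0,0.005]

```text
clock: 16.25
ee_pos: [0.4512, -0.1982, 0.2119]
orientation: [-0.293, -3.048, 0.539]
contact_force: [-0.5, 0.2, -2.9]
opening: 0.145
```

```bash
python3 - <<'E'
from tip import *
look('w16.png'); go(20,21)
E
```

```text
16.25 [(306, 46), (395, 65), (516, 41)]
t 16.3 th 20.1 F [ 1.  -0.  -2.3] M [ 0.36 -0.11  0.07] open 0.15 err [0.2 0.2 0.1]
20 inc [ 0.0002 -0.0003  0.0005] [-0.1   0.06  0.01]
21 inc [ 0.0002  0.0008 -0.0032] [0.9  0.06 0.01]
```

>>> arm_command:
  increments: [0,0.0008,-0.0032,0.9,0,0,0.005]

```text
clock: 16.42
ee_pos: [0.4516, -0.196, 0.2151]
orientation: [-0.292, -3.042, 0.565]
contact_force: [0.1, 0.2, -2.4]
opening: 0.143
```

```bash
python3 - <<'E'
from tip import *
look('w17.png'); go(21,22)
E
```

```text
16.425 [(307, 42), (395, 64), (516, 38)]
t 16.475 th 21.09 F [ 0.2 -0.  -1.8] M [ 0.42 -0.11  0.04] open 0.149 err [0.2 0.2 0.2]
21 inc [ 0.0002 -0.0002  0.0006] [-0.09  0.07  0.02]
22 inc [ 0.0002  0.0009 -0.0031] [0.91 0.07 0.02]
```

>>> arm_command:
  increments: [0,0.0009,-0.0031,0.9,0,0,0.005]

```text
clock: 16.6
ee_pos: [0.4521, -0.1937, 0.2181]
orientation: [-0.292, -3.035, 0.591]
contact_force: [-0.3, -0.6, -3.1]
opening: 0.144
```

```bash
python3 - <<'E'
from tip import *
look('w18.png'); go(22,23)
E
```

```text
16.6 [(311, 20), (395, 65), (516, 41)]
t 16.65 th 22.09 F [-0.4 -0.1 -3.1] M [ 0.43 -0.11  0.02] open 0.143 err [0.2 0.1 0.1]
22 inc [ 0.0002 -0.0002  0.0005] [-0.09  0.09  0.03]
23 inc [ 0.0002  0.0009 -0.0032] [0.91 0.09 0.02]
```

>>> arm_command:
  increments: [0,0.0009,-0.0032,0.9,0,0,0.005]

```text
clock: 16.77
ee_pos: [0.4526, -0.1913, 0.2211]
orientation: [-0.291, -3.029, 0.617]
contact_force: [0.3, 0.6, -2.4]
opening: 0.146
```

```bash
python3 - <<'E'
from tip import *
look('w19.png'); go(23,24)
E
```

```text
16.775 [(395, 63), (516, 39)]
t 16.825 th 23.08 F [ 0.5  0.7 -1.9] M [ 0.53 -0.1   0.04] open 0.147 err [0.2 0.2 0.1]
23 inc [ 0.0002 -0.0002  0.0005] [-0.08  0.11  0.02]
24 inc [ 0.0002  0.0008 -0.0032] [0.92 0.11 0.02]
```

>>> arm_command:
  increments: [0,0.0009,-0.0032,0.9,0,0,0.005]

```text
clock: 16.95
ee_pos: [0.4531, -0.1889, 0.2242]
orientation: [-0.29, -3.022, 0.643]
contact_force: [0.0, 0.4, -2.2]
opening: 0.144
```

```bash
python3 - <<'E'
from tip import *
look('w20.png'); go(24,25)
E
```

```text
16.95 [(395, 65), (516, 43)]
t 17.0 th 24.07 F [-0.7 -0.2 -3.1] M [ 0.58 -0.11 -0.02] open 0.145 err [0.3 0.2 0.1]
24 inc [ 0.0002 -0.0003  0.0005] [-0.07  0.12  0.03]
25 inc [ 0.0002  0.0008 -0.0032] [0.93 0.12 0.03]
```

>>> arm_command:
  increments: [0,0.0006,-0.0022,0.7,0.1,0,0.005]

```text
clock: 17.12
ee_pos: [0.4535, -0.1871, 0.2263]
orientation: [-0.29, -3.015, 0.663]
contact_force: [-0.5, 0.0, -2.2]
opening: 0.147
```

```bash
python3 - <<'E'
from tip import *
look('w21.png'); go(10,20,25.5)
E
```

```text
17.125 [(396, 62), (517, 38)]
t 17.175 th 24.84 F [-0.3  0.3 -2.9] M [ 0.6  -0.12 -0.03] open 0.148 err [ 0.2  0.1 -0.1]
10 inc [ 0.0003 -0.0086  0.0566] [-14.84   0.02   0.03]
20 inc [ 0.0002 -0.0045  0.0182] [-4.84  0.02  0.03]
25.5 inc [ 0.0002  0.0006 -0.0025] [0.66 0.02 0.03]
```

```bash
python3 - <<'E'
from tip import *
look('w22.png',4); go(10,20,25.5)
E
```

```text
17.175 [(396, 59), (517, 37)]
17.225 [(396, 59), (517, 38)]
17.275 [(396, 59), (517, 37)]
17.325 [(396, 59), (517, 39)]
t 17.375 th 24.76 F [ 0.7  0.3 -4. ] M [ 0.77 -0.19  0.03] open 0.143 err [ 0.2  0.  -0.2]
10 inc [ 0.0002 -0.0086  0.0561] [-1.476e+01  1.000e-02  4.000e-02]
20 inc [ 0.0002 -0.0044  0.0177] [-4.76  0.01  0.03]
25.5 inc [ 0.0002  0.0007 -0.0029] [0.74 0.02 0.03]
```

>>> arm_command:
  increments: [0,0.0007,-0.0029,0.7,0,0,0.005]

```text
clock: 17.5
ee_pos: [0.4537, -0.1853, 0.2283]
orientation: [-0.29, -3.01, 0.68]
contact_force: [-0.5, 0.6, -3.4]
opening: 0.146
```

```bash
python3 - <<'E'
from tip import *
look('w23.png',2); go(10,20,26,26.5)
E
```

```text
17.5 [(396, 58), (517, 36)]
17.55 [(396, 57), (516, 36), (518, 33)]
t 17.6 th 25.49 F [-0.2  0.3 -3.2] M [ 0.66 -0.1   0.  ] open 0.146 err [0.3 0.2 0.1]
10 inc [ 0.0003 -0.0086  0.0593] [-15.49   0.02   0.04]
20 inc [ 0.0002 -0.005   0.0208] [-5.49  0.02  0.04]
26 inc [ 0.0002  0.0004 -0.0017] [0.51 0.02 0.04]
26.5 inc [ 0.0002  0.001  -0.0036] [1.01 0.02 0.04]
```

>>> arm_command:
  increments: [0,0.0006,-0.0024,0.7,0,0,0.005]

```text
clock: 17.73
ee_pos: [0.4541, -0.1836, 0.2305]
orientation: [-0.288, -3.004, 0.699]
contact_force: [-0.8, -0.2, -2.6]
opening: 0.142
```

```bash
python3 - <<'E'
from tip import *
look('w24.png',2); go(10,20,26,27)
E
```

```text
17.725 [(396, 61), (517, 40)]
17.775 [(396, 60), (517, 36)]
t 17.825 th 26.22 F [ 0.3 -0.1 -3.1] M [ 0.7  -0.14  0.04] open 0.145 err [0.3 0.1 0.1]
10 inc [ 0.0003 -0.0085  0.062 ] [-16.22   0.03   0.06]
20 inc [ 0.0003 -0.0054  0.0236] [-6.22  0.03  0.06]
26 inc [ 0.0003 -0.0003  0.001 ] [-0.22  0.03  0.06]
27 inc [ 0.0003  0.0008 -0.0028] [0.78 0.04 0.06]
```

>>> arm_command:
  increments: [0,0.0008,-0.0027,0.7,0,0,0.005]

```text
clock: 17.95
ee_pos: [0.4546, -0.1815, 0.2328]
orientation: [-0.288, -2.999, 0.719]
contact_force: [-1.2, -0.1, -2.9]
opening: 0.145
```

```bash
python3 - <<'E'
from tip import *
look('w25.png',2); go(10,20,27,27.5)
snap('scene','c25.png')
E
```

```text
17.95 [(396, 59), (517, 37)]
18.0 [(396, 59), (517, 38)]
t 18.05 th 26.96 F [-0.8 -0.4 -3.3] M [ 0.62 -0.16  0.02] open 0.148 err [0.4 0.2 0.3]
10 inc [ 0.0004 -0.0086  0.0652] [-16.97   0.04   0.08]
20 inc [ 0.0004 -0.0059  0.0267] [-6.97  0.05  0.08]
27 inc [ 0.0004 -0.0001  0.0003] [0.03 0.06 0.07]
27.5 inc [ 0.0004  0.0004 -0.0016] [0.53 0.06 0.07]
```

View pics/w25.png

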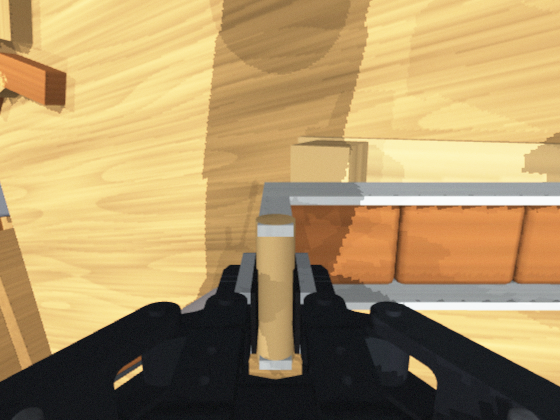

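View pics/c25.png

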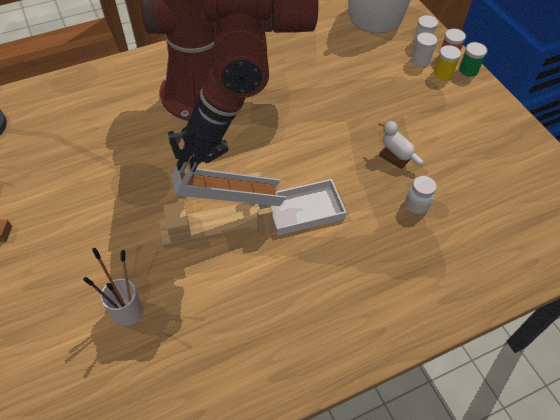

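>>> arm_command:
  increments: [0.0003,0.0005,-0.0018,0.6,0,0,0.005]

```text
clock: 18.23
ee_pos: [0.4546, -0.1801, 0.2343]
orientation: [-0.287, -2.994, 0.735]
contact_force: [-0.7, 0.3, -3.7]
opening: 0.142
```

```bash
python3 - <<'E'
from tip import *
look('w26.png',3); go(10,20,28)
E
```

```text
18.225 [(397, 54), (517, 36), (519, 32)]
18.275 [(397, 54), (517, 36)]
18.325 [(397, 53), (517, 33), (519, 30)]
t 18.375 th 27.56 F [ 0.6  0.8 -3.2] M [ 0.69 -0.18  0.04] open 0.144 err [ 0.1 -0.  -0. ]
10 inc [ 0.0002 -0.0084  0.0671] [-17.56   0.05   0.09]
20 inc [ 0.0002 -0.0061  0.0285] [-7.56  0.06  0.09]
28 inc [ 0.0001  0.0005 -0.0016] [0.44 0.07 0.08]
```

>>> arm_command:
  increments: [0.0001,0.0006,-0.0019,0.5,0,0,0.005]

```text
clock: 18.5
ee_pos: [0.4549, -0.1787, 0.2358]
orientation: [-0.286, -2.991, 0.748]
contact_force: [0.8, -0.1, -3.4]
opening: 0.146
```

```bash
python3 - <<'E'
from tip import *
look('w27.png',3); go(10,20,28.5)
E
```

```text
18.5 [(397, 54), (518, 34)]
18.55 [(397, 54), (517, 37)]
18.6 [(397, 53), (517, 36)]
t 18.65 th 28.07 F [ 0.7 -0.1 -2.8] M [ 0.64 -0.18 -0.06] open 0.145 err [0.1 0.1 0. ]
10 inc [ 0.0002 -0.0084  0.0692] [-18.07   0.06   0.1 ]
20 inc [ 0.0001 -0.0065  0.0306] [-8.07  0.07  0.09]
28.5 inc [ 0.0001  0.0004 -0.0015] [0.43 0.08 0.09]
```

```bash
python3 - <<'E'
from tip import *
o=status.get_obs();p,d=vision.snapshot('wrist');P=cloud('wrist',d,o)
for nm,q in (('plinths',P[225:270,345:550]),('wall',P[186:193,310:550])):
    q=q.reshape(-1,3);q=q[np.isfinite(q[:,0])];s=(q-C)@u
    f=np.polyfit(s,q[:,2],1);res=q[:,2]-np.polyval(f,s);k=abs(res)<.004;f=np.polyfit(s[k],q[k,2],1);print(nm,k.sum(),len(k),np.degrees(np.arctan(f[0])))
E
```

```text
plinths 9097 9188 -27.913852726707642
wall 713 1673 -28.17323396901488
```

Tilt confirmed about 28°. Continue in 0.5° steps.

>>> arm_command:
  increments: [0.0001,0.0006,-0.0021,0.6,0,0,0.005]

```text
clock: 18.82
ee_pos: [0.4551, -0.1771, 0.2374]
orientation: [-0.285, -2.986, 0.763]
contact_force: [-0.6, -0.1, -2.8]
opening: 0.148
```

```bash
python3 - <<'E'
from tip import *
look('w28.png',3); go(10,20,29,29.5)
E
```

```text
18.825 [(397, 58), (517, 35)]
18.875 [(398, 49), (519, 35)]
18.925 [(398, 49), (519, 33)]
t 18.975 th 28.68 F [-0.2 -0.3 -2. ] M [ 0.67 -0.14 -0.01] open 0.147 err [ 0.   0.1 -0. ]
10 inc [ 0.0001 -0.0083  0.0715] [-18.68   0.07   0.11]
20 inc [ 0.0001 -0.0068  0.0329] [-8.68  0.08  0.1 ]
29 inc [-0.      0.0003 -0.0011] [0.32 0.09 0.1 ]
29.5 inc [-0.      0.0008 -0.003 ] [0.82 0.09 0.1 ]
```

```bash
python3 - <<'E'
from tip import *
look('w29.png',2); go(10,20,29,29.5)
E
```

```text
18.975 [(398, 48), (519, 34)]
19.025 [(398, 49), (519, 31)]
t 19.075 th 28.66 F [-0.2 -0.5 -3.4] M [ 0.75 -0.22  0.01] open 0.142 err [ 0.   0.1 -0.1]
10 inc [ 0.0001 -0.0083  0.0713] [-18.66   0.06   0.1 ]
20 inc [ 0.0001 -0.0068  0.0328] [-8.66  0.07  0.1 ]
29 inc [-0.      0.0003 -0.0013] [0.34 0.08 0.09]
29.5 inc [-0.      0.0008 -0.0031] [0.84 0.08 0.09]
```

Stuck-and-creep right at the threshold. Tiny step more.

>>> arm_command:
  increments: [0,0.0005,-0.002,0.5,0,0,0.005]

```text
clock: 19.2
ee_pos: [0.4554, -0.1757, 0.2388]
orientation: [-0.285, -2.982, 0.776]
contact_force: [1.3, 1.0, -3.4]
opening: 0.146
```

```bash
python3 - <<'E'
from tip import *
look('w30.png',2); go(20,24,29.5)
E
```

```text
19.2 [(398, 52), (518, 35)]
19.25 [(398, 52), (518, 37), (521, 28)]
t 19.3 th 29.19 F [-0.7 -1.3 -2.2] M [ 0.67 -0.17 -0.05] open 0.144 err [0.  0.2 0.1]
20 inc [ 0.     -0.0071  0.035 ] [-9.19  0.07  0.11]
24 inc [ 0.     -0.0047  0.0197] [-5.19  0.08  0.1 ]
29.5 inc [-0.      0.0002 -0.001 ] [0.31 0.08 0.1 ]
```

>>> arm_command:
  increments: [0,0.0006,-0.0023,0.6,0,0,0.005]

```text
clock: 19.42
ee_pos: [0.4557, -0.1739, 0.2407]
orientation: [-0.284, -2.976, 0.792]
contact_force: [1.0, 0.4, -4.1]
opening: 0.147
```

```bash
python3 - <<'E'
from tip import *
look('w31.png',2); go(20,24,30.5)
E
```

```text
19.425 [(398, 52), (519, 34)]
19.475 [(399, 53), (519, 35)]
t 19.525 th 29.82 F [-0.2  0.5 -2.4] M [ 0.71 -0.21  0.01] open 0.146 err [0.1 0.3 0.2]
20 inc [ 0.0001 -0.0074  0.0375] [-9.82  0.08  0.12]
24 inc [ 0.     -0.0052  0.0222] [-5.82  0.09  0.12]
30.5 inc [-0.      0.0006 -0.0022] [0.68 0.09 0.11]
```

>>> arm_command:
  increments: [0,0.0006,-0.0022,0.7,0,0,0.005]

```text
clock: 19.65
ee_pos: [0.4562, -0.1721, 0.2425]
orientation: [-0.283, -2.97, 0.811]
contact_force: [-0.4, 0.2, -2.3]
opening: 0.145
```

```bash
python3 - <<'E'
from tip import *
look('w32.png',2); go(20,24,31)
E
```

```text
19.65 [(402, 50), (523, 37)]
19.7 [(403, 47), (523, 37)]
t 19.75 th 30.56 F [ 0.1 -0.4 -2.9] M [ 0.7  -0.15 -0.01] open 0.145 err [0.1 0.1 0. ]
20 inc [ 0.0002 -0.0076  0.0401] [-10.56   0.1    0.14]
24 inc [ 0.0001 -0.0056  0.0248] [-6.56  0.1   0.14]
31 inc [ 0.0001  0.0004 -0.0016] [0.44 0.11 0.13]
```

```bash
python3 - <<'E'
from tip import *
look('w33.png',2); go(20,24,31)
E
```

```text
19.75 [(405, 45), (525, 32), (528, 25)]
19.8 [(408, 47), (529, 29)]
t 19.85 th 30.52 F [ 0.2  0.6 -2.7] M [ 0.76 -0.24  0.02] open 0.147 err [ 0.1  0.1 -0. ]
20 inc [ 0.0001 -0.0076  0.0399] [-10.52   0.09   0.14]
24 inc [ 0.0001 -0.0056  0.0246] [-6.52  0.1   0.14]
31 inc [ 0.0001  0.0004 -0.0018] [0.48 0.1  0.13]
```

```bash
python3 - <<'E'
from tip import *
look('w34.png',4); go(20,24,31)
E
```

```text
19.85 [(411, 47), (531, 28), (534, 19)]
19.9 [(415, 45), (534, 28)]
19.95 [(419, 43), (538, 27), (542, 19)]
20.0 [(423, 45), (543, 31), (546, 18)]
t 20.05 th 30.51 F [-0.7  0.2 -3.4] M [ 0.96 -0.25 -0.01] open 0.147 err [ 0.  0. -0.]
20 inc [ 0.0001 -0.0075  0.0398] [-10.51   0.09   0.12]
24 inc [ 0.0001 -0.0055  0.0245] [-6.51  0.09  0.12]
31 inc [ 0.      0.0005 -0.0019] [0.49 0.1  0.11]
```

```bash
python3 - <<'E'
from tip import *
look('w35.png',4); go(20,24,31)
E
```

```text
20.05 [(309, 28), (428, 42), (548, 26)]
20.1 [(313, 47), (433, 43), (553, 25)]
20.15 [(306, 66), (318, 47), (439, 43)]
20.2 [(306, 67), (324, 48), (445, 40)]
t 20.25 th 30.51 F [ 0.8  0.5 -3.7] M [ 1.03 -0.24  0.06] open 0.143 err [ 0.  -0.  -0.1]
20 inc [ 0.0001 -0.0075  0.0398] [-10.51   0.08   0.12]
24 inc [ 0.0001 -0.0055  0.0245] [-6.51  0.09  0.12]
31 inc [ 0.      0.0005 -0.0019] [0.49 0.09 0.11]
```

>>> arm_command:
  increments: [0,-0.0035,0.0147,-4,0,0,0.005,0,-0.0062,0.0285,-7.5,0,0,0.005,0,-0.0062,0.0285,-7.5,0,0,0.005]

```text
clock: 20.62
ee_pos: [0.4518, -0.1922, 0.2205]
orientation: [-0.291, -3.027, 0.616]
contact_force: [0.0, 2.6, -3.4]
opening: 0.143
```

```bash
python3 - <<'E'
from tip import *
look('w36.png',2); go(20,24,30.5)
snap('scene','c36.png')
E
```

```text
20.625 [(313, 21), (353, 78), (475, 42)]
20.675 [(306, 69), (311, 17), (313, 13), (352, 77), (475, 46)]
t 20.725 th 23.1 F [ 0.6  0.1 -2.4] M [ 0.53 -0.09  0.02] open 0.149 err [-0.2 -0.6 -0.1]
20 inc [-0.0001 -0.0025  0.0113] [-3.1   0.05  0.09]
24 inc [-0.0001  0.0015 -0.0037] [0.9  0.06 0.09]
30.5 inc [-0.0001  0.0101 -0.0273] [7.4  0.06 0.08]
```

View pics/w36.png

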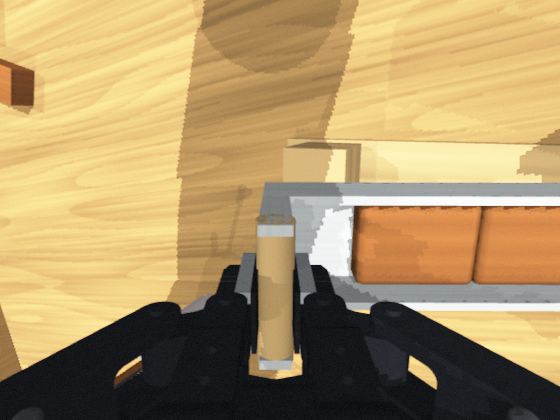

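View pics/c36.png

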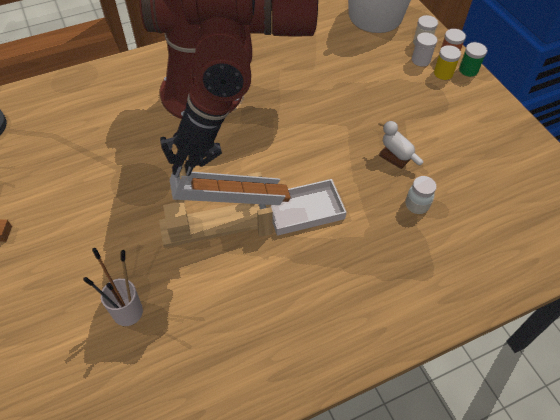

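```bash
python3 - <<'E'
from tip import *
p,d,o=snap('scene','c37.png'); cv2.imwrite('pics/c37z.png',cv2.resize(cv2.cvtColor(p[150:250,150:360],cv2.COLOR_RGB2BGR),None,fx=3.5,fy=3.5,interpolation=cv2.INTER_CUBIC))
p,d,o=snap('side','s37.png')
go(20,24,30.5)
E
```

```text
t 20.875 th 23.1 F [-0.2 -0.2 -2.1] M [ 0.42 -0.04  0.01] open 0.143 err [ 0.3 -0.2  0.2]
20 inc [ 0.0003 -0.0027  0.0117] [-3.1   0.12  0.15]
24 inc [ 0.0003  0.0012 -0.0032] [0.9  0.12 0.15]
30.5 inc [ 0.0002  0.0098 -0.0268] [7.4  0.13 0.14]
```

View pics/c37z.png

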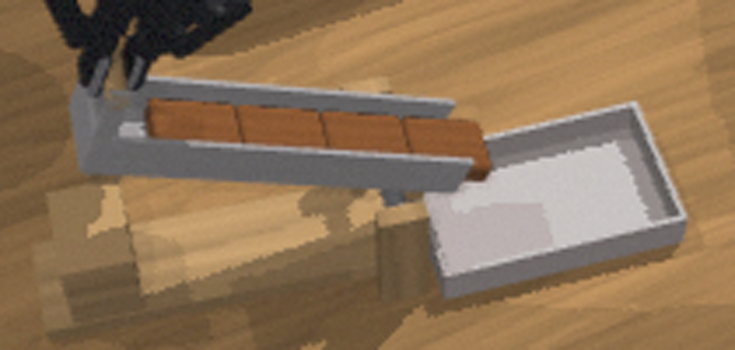

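View pics/s37.png

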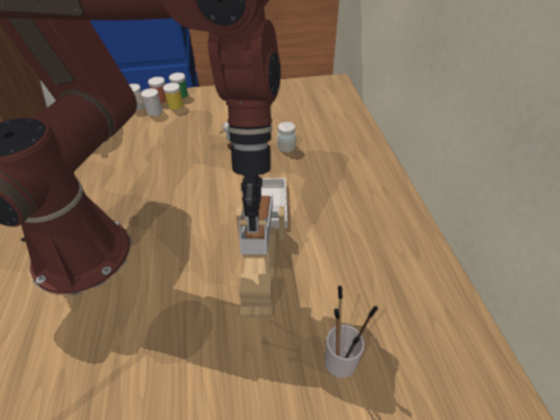

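>>> arm_command:
  increments: [0.0002,0.0025,-0.007,2,0,0,0.005,0.0002,0.005,-0.014,4,0,0,0.005,0.0002,0.0078,-0.0213,6,0,0,0.005,0.0002,0.0098,-0.0268,7.4,0,0,0.005]

```text
clock: 21.38
ee_pos: [0.4564, -0.1714, 0.2426]
orientation: [-0.28, -2.971, 0.813]
contact_force: [0.3, 0.6, -2.8]
opening: 0.145
```

```bash
python3 - <<'E'
from tip import *
look('w38.png',3); go(23,26.5,30.5)
E
```

```text
21.375 [(306, 67), (355, 64), (478, 39)]
21.425 [(306, 68), (357, 61), (480, 34), (482, 30)]
21.475 [(361, 76), (484, 37)]
t 21.525 th 30.48 F [-0.1  0.9 -2.9] M [ 0.96 -0.24 -0.02] open 0.14 err [ 0.3  0.6 -0.1]
23 inc [ 0.0002 -0.0067  0.0285] [-7.48  0.14  0.21]
26.5 inc [ 0.0002 -0.0043  0.0152] [-3.98  0.15  0.21]
30.5 inc [ 0.0001 -0.0006  0.0002] [0.02 0.16 0.2 ]
```

Sliding again (shift about 44 mm).

```bash
python3 - <<'E'
from tip import *
look('w39.png',4); go(23,26.5,30.5)
E
```

```text
21.525 [(306, 65), (365, 73), (488, 37)]
21.575 [(306, 67), (369, 77), (493, 38)]
21.625 [(374, 69), (498, 34)]
21.675 [(379, 65), (503, 35), (506, 26)]
t 21.725 th 30.45 F [ 0.3  1.6 -4.9] M [ 1.21 -0.32  0.04] open 0.145 err [-0.1  0.2 -0.4]
23 inc [-0.0001 -0.0064  0.0278] [-7.45  0.09  0.14]
26.5 inc [-0.0001 -0.004   0.0145] [-3.95  0.09  0.14]
30.5 inc [-0.0002 -0.0003 -0.0005] [0.05 0.1  0.14]
```

```bash
python3 - <<'E'
from tip import *
look('w40.png',3); go(23,26.5,30.5)
E
```

```text
21.725 [(384, 70), (509, 34)]
21.775 [(306, 66), (390, 54), (515, 36)]
21.825 [(396, 50), (521, 35)]
t 21.875 th 30.48 F [ 0.2  1.3 -5. ] M [ 1.11 -0.23 -0.02] open 0.143 err [-0.2 -0.1 -0.2]
23 inc [-0.0001 -0.0061  0.028 ] [-7.48  0.1   0.13]
26.5 inc [-0.0001 -0.0037  0.0147] [-3.98  0.1   0.12]
30.5 inc [-0.0001 -0.     -0.0004] [0.02 0.11 0.12]
```

>>> arm_command:
  increments: [0,-0.0037,0.0147,-4,0,0,0.005,0,-0.0061,0.028,-7.5,0,0,0.005,0,-0.0061,0.028,-7.5,0,0,0.005]

```text
clock: 22.25
ee_pos: [0.4517, -0.1924, 0.2208]
orientation: [-0.291, -3.028, 0.616]
contact_force: [0.8, 1.4, -2.6]
opening: 0.147
```

```bash
python3 - <<'E'
from tip import *
look('w41.png',2)
p,d,o=snap('scene','c41.png'); cv2.imwrite('pics/c41z.png',cv2.resize(cv2.cvtColor(p[150:250,150:360],cv2.COLOR_RGB2BGR),None,fx=3.5,fy=3.5,interpolation=cv2.INTER_CUBIC))
go(20,24,30.5)
E
```

```text
22.25 [(306, 66), (311, 57), (424, 45), (552, 28)]
22.3 [(306, 67), (313, 14), (424, 47), (551, 33)]
t 22.4 th 23.09 F [-0.  -1.  -0.8] M [ 0.4  -0.11  0.02] open 0.14 err [-0.1 -0.4  0.3]
20 inc [ 0.     -0.0025  0.0117] [-3.09  0.1   0.11]
24 inc [-0.      0.0015 -0.0032] [0.91 0.1  0.11]
30.5 inc [-0.0001  0.0101 -0.0268] [7.41 0.11 0.1 ]
```

View pics/c41z.png

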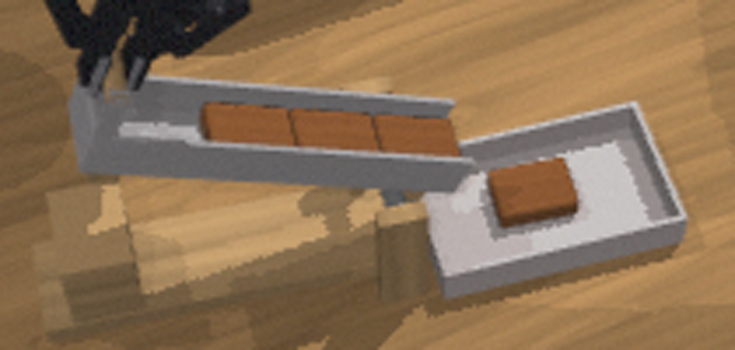

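>>> arm_command:
  increments: [0,0.0025,-0.007,2,0,0,0.005,0,0.005,-0.014,4,0,0,0.005,0,0.0078,-0.0213,6,0,0,0.005,0,0.01,-0.0268,7.4,0,0,0.005]

```text
clock: 22.9
ee_pos: [0.4563, -0.1714, 0.2427]
orientation: [-0.281, -2.971, 0.813]
contact_force: [-0.7, 0.3, -3.3]
opening: 0.142
```

```bash
python3 - <<'E'
from tip import *
look('w42.png',4); go(23,26.5,30.5)
E
```

```text
22.9 [(306, 66), (427, 36), (429, 34), (552, 30)]
22.95 [(431, 30), (555, 38)]
23.0 [(306, 67), (433, 30)]
23.05 [(306, 65), (437, 31)]
t 23.1 th 30.45 F [ 1.3  1.2 -3.9] M [ 1.11 -0.24 -0.03] open 0.147 err [ 0.   0.5 -0.2]
23 inc [ 0.     -0.0066  0.0282] [-7.45  0.11  0.16]
26.5 inc [-0.     -0.0042  0.0149] [-3.95  0.11  0.15]
30.5 inc [-0.0001 -0.0005 -0.0001] [0.05 0.12 0.15]
```

```bash
python3 - <<'E'
from tip import *
look('w43.png',5); go(23,26.5,30.5)
E
```

```text
23.1 [(441, 31)]
23.15 [(306, 64), (445, 29), (447, 28)]
23.2 [(306, 64), (451, 28)]
23.25 [(456, 25)]
23.3 [(461, 18)]
t 23.35 th 30.46 F [ 0.4  1.7 -4.5] M [ 1.23 -0.27  0.02] open 0.148 err [-0.3 -0.1 -0.2]
23 inc [-0.0002 -0.0061  0.028 ] [-7.46  0.07  0.09]
26.5 inc [-0.0002 -0.0037  0.0146] [-3.96  0.08  0.09]
30.5 inc [-0.0003  0.     -0.0004] [0.04 0.08 0.09]
```

```bash
sed -i 's/dd\[i\]>12/dd[i]>7/' tip.py; python3 - <<'E'
from tip import *
look('w44.png',4); go(23,26.5,30.5)
E
```

```text
23.35 [(467, 26)]
23.4 [(306, 64), (473, 24)]
23.45 [(480, 25)]
23.5 [(486, 16)]
t 23.55 th 30.49 F [-0.4  0.9 -4. ] M [ 1.14 -0.19  0.05] open 0.143 err [-0.2 -0.2  0. ]
23 inc [-0.0001 -0.0059  0.0282] [-7.49  0.1   0.09]
26.5 inc [-0.0001 -0.0035  0.0149] [-3.99  0.1   0.09]
30.5 inc [-0.0001  0.0002 -0.0001] [0.01 0.1  0.08]
```

View pics/w44.png

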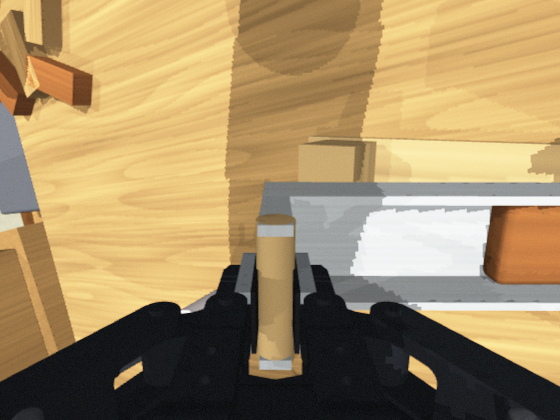

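```bash
python3 - <<'E'
from tip import *
look('w45.png',1); go(23,26.5)
E
```

```text
23.55 [(306, 65), (494, 13)]
t 23.6 th 30.5 F [-0.6  1.4 -3.5] M [ 1.08 -0.24  0.03] open 0.146 err [-0.2 -0.2  0. ]
23 inc [-0.0001 -0.0059  0.0282] [-7.5   0.1   0.09]
26.5 inc [-0.0001 -0.0035  0.0149] [-4.    0.1   0.09]
```

>>> arm_command:
  increments: [0,-0.0035,0.0147,-4,0,0,0.005,0,-0.0059,0.028,-7.5,0,0,0.005,0,-0.0059,0.028,-7.5,0,0,0.005]

```text
clock: 23.98
ee_pos: [0.4518, -0.1922, 0.2212]
orientation: [-0.292, -3.028, 0.617]
contact_force: [-0.8, 0.9, -2.7]
opening: 0.145
```

```bash
python3 - <<'E'
from tip import *
look('w46.png',2)
p,d,o=snap('scene','c46.png'); cv2.imwrite('pics/c46z.png',cv2.resize(cv2.cvtColor(p[150:250,150:360],cv2.COLOR_RGB2BGR),None,fx=3.5,fy=3.5,interpolation=cv2.INTER_CUBIC))
go(0,4,8,12,16,20)
E
```

```text
23.975 [(306, 67), (311, 57), (528, 8)]
24.025 [(306, 65), (311, 18), (313, 10)]
t 24.125 th 23.11 F [-0.5 -0.7 -2.9] M [ 0.43 -0.11  0.  ] open 0.143 err [ 0.  -0.3  0.6]
0 inc [ 0.0003 -0.0062  0.0889] [-23.11   0.1    0.1 ]
4 inc [ 0.0002 -0.0076  0.0735] [-19.11   0.1    0.09]
8 inc [ 0.0002 -0.008   0.058 ] [-15.11   0.11   0.09]
12 inc [ 0.0002 -0.0072  0.0426] [-11.11   0.11   0.09]
16 inc [ 0.0001 -0.0054  0.0272] [-7.11  0.11  0.08]
20 inc [ 0.0001 -0.0025  0.0121] [-3.11  0.12  0.08]
```

View pics/c46z.png

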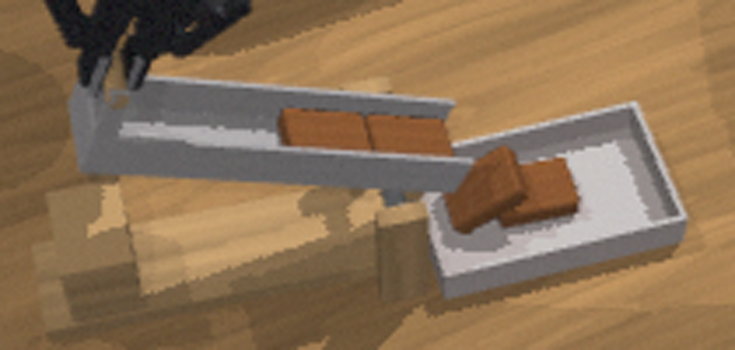

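>>> arm_command:
  increments: [0.0001,-0.0013,0.006,-1.5,0,0,0.005,0.0001,-0.0025,0.0121,-3.1,0,0,0.005,0.0001,-0.004,0.0196,-5.1,0,0,0.005,0.0001,-0.0054,0.0272,-7.1,0,0,0.005,0.0002,-0.0064,0.0349,-9.1,0,0,0.005,0.0002,-0.0072,0.0426,-11.1,0,0,0.005,0.0002,-0.0077,0.0503,-13.1,0,0,0.005,0.0002,-0.008,0.058,-15.1,0,0,0.005,0.0002,-0.0079,0.0657,-17.1,0,0,0.005,0.0002,-0.0076,0.0735,-19.1,0,0,0.005,0.0002,-0.0072,0.0793,-20.6,0,0,0.005,0.0003,-0.0067,0.0841,-21.9,0,0,0.005,0.0003,-0.0064,0.087,-22.6,0,0,0.005,0.0003,-0.0064,0.087,-22.6,0,0,0.005]

```text
clock: 25.88
ee_pos: [0.4446, -0.2308, 0.1443]
orientation: [0.298, 3.127, -0.014]
contact_force: [0.9, 1.5, -2.8]
opening: 0.144
```

```bash
python3 - <<'E'
from tip import *
p,d,o=snap('wrist','w47.png')
p,d,o=snap('scene','c47.png'); cv2.imwrite('pics/c47z.png',cv2.resize(cv2.cvtColor(p[150:250,150:360],cv2.COLOR_RGB2BGR),None,fx=3.5,fy=3.5,interpolation=cv2.INTER_CUBIC))
go(0,)
P=cloud('scene',d)
rect(sel(P,(.42,.56,-.27,.06,.119,.13)),'walls')
E
```

```text
t 25.975 th 0.55 F [ 0.4  0.8 -3. ] M [ 0.12 -0.05  0.03] open 0.14 err [ 0. -0. -0.]
0 inc [ 0.     -0.0005  0.002 ] [-0.55  0.09  0.12]
walls 592 [ 467.9 -107.9] [262.6  62. ] 79.35 z 123.3
```

View pics/c47z.png

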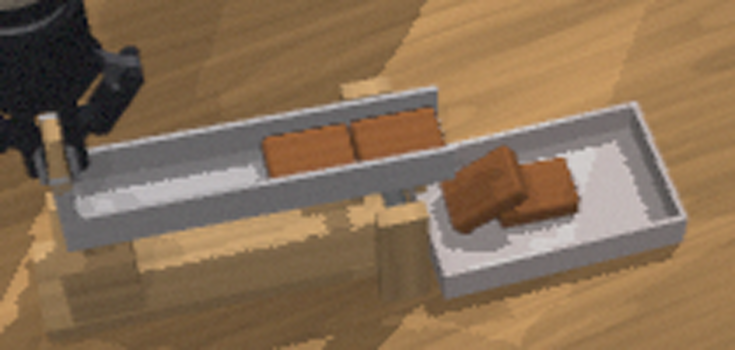

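View pics/w47.png

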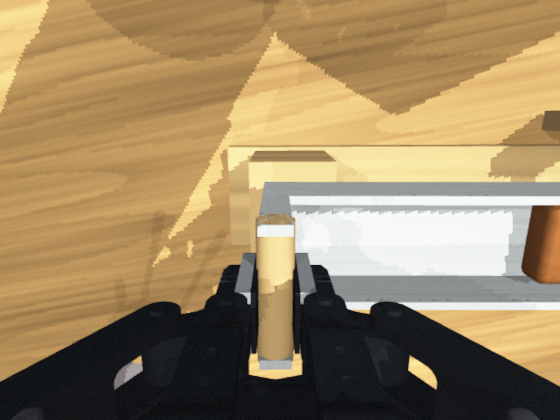

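>>> arm_command:
  increments: [0,-0.0003,0.001,-0.3,0,0,0.005,0,-0.0005,0.002,-0.5,0,0,0.005,0,-0.0005,0.002,-0.5,0,0,0.005]

```text
clock: 26.35
ee_pos: [0.4448, -0.2312, 0.1427]
orientation: [0.297, 3.126, -0.001]
contact_force: [0.4, 1.1, -2.6]
opening: 0.142
```

>>> arm_command:
  increments: [0,0,0.0007,0,0,0,0.005,0,0,0.0012,0,0,0,0.005,0,0,0.0012,0,0,0,0.005]

```text
clock: 26.72
ee_pos: [0.445, -0.2313, 0.1427]
orientation: [0.297, 3.125, -0.002]
contact_force: [-1.2, 3.0, 6.9]
opening: 0.145
```

Now seated with 7 N support. Release slowly, then rise straight up.

>>> arm_command:
  increments: [0,0,0,0,0,0,0.025,0,0,0,0,0,0,0.05,0,0,0,0,0,0,0.06,0,0,0,0,0,0,0.06,0,0,-0.02,0,0,0,0.06,0,0,-0.06,0,0,0,0.06,0,0,-0.11,0,0,0,0.06,0,0,-0.15,0,0,0,0.06,0,0,-0.17,0,0,0,0.06,0,0,-0.17,0,0,0,0.06]

```text
clock: 27.98
ee_pos: [0.4452, -0.2315, 0.3154]
orientation: [0.297, 3.122, -0.006]
contact_force: [-0.2, 0.7, -0.2]
opening: 0.705
```

```bash
python3 - <<'E'
from tip import *
p,d,o=snap('wrist','w50.png'); print(o['clock'],o['ee_pos'],o['contact_force'])
p,d,o=snap('scene','c50.png');P=cloud('scene',d)
rect(sel(P,(.42,.56,-.27,.06,.119,.13)),'walls');rect(sel(P,(.4,.5,-.29,-.2,.155,.18)),'handle')
p,d,o=snap('side','s50.png')
for n in ('jar','bird','brush_pot'): print(n,[(np.round(x['location'],3),round(x['p'],2)) for x in vision.find_in('scene',n)[:2]])
E
```

```text
27.975 [ 0.44520531 -0.23153471  0.31537469] [-0.22143489  0.72318797 -0.23579751]
walls 572 [ 468.2 -108. ] [263.2  61.3] 79.18 z 122.7
handle 142 [ 445.4 -231.9] [13.6 60.3] 79.37 z 165.5
jar [(array([0.464, 0.38 , 0.064]), 0.73), (array([0.631, 0.347, 0.065]), 0.62)]
bird [(array([0.465, 0.383, 0.061]), 0.7), (array([ 0.474, -0.073,  0.114]), 0.68)]
brush_pot [(array([ 0.604, -0.399,  0.076]), 0.58), (array([ 0.483, -0.131,  0.012]), 0.27)]
```

View pics/c50.png

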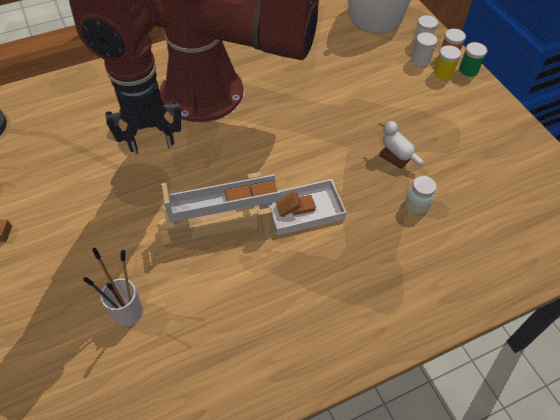

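View pics/w50.png

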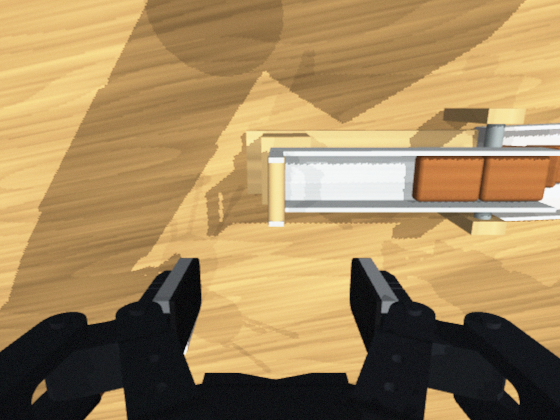

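```bash
python3 - <<'E'
from tip import *
p=cv2.imread('pics/c50.png');P=cloud('scene',np.load('pics/c50.png.npy'))
m=(p[...,2]>1.6*p[...,0])&(p[...,2].astype(int)<170)
q=P[(P[...,0]>.44)&(P[...,0]<.58)&(P[...,1]>-.02)&(P[...,1]<.16)&(P[...,2]>.012)&m]
e=(q-C); a=e@u*1000; b=e@v*1000; k=q[:,2]<.1
print(k.sum(),'restx-85',np.percentile(a[k],[1,50,99]),'lat',np.percentile(b[k],[1,99]),'z',np.percentile(q[k,2],[1,50,99]))
print(job.close_job())
E
```

```text
658 restx-85 [ 14.57344048  85.30712645 137.13159722] lat [-58.88865528  21.39539248] z [0.01323659 0.026601   0.08140275]
the job is handed in; nothing more can be done
None
```

The bin is back level on the rest with two plinths inside. The other two plinths are in the white tray, and I handed the job in at about 28 s with the gripper open and clear.

- **Seating:** I carried the bin by its sides and set it on the rest with the bar between the cleats, then let go. The wall tops measured 124 mm, as they should when seated. I then took the handle over the rear wall.
- **Tipping:** I tipped the bin in small steps while watching the plinths with the wrist camera. They began to slide at about 30°, which is more than the 15–27° stated. A check on depth at a 28° lean confirmed the bin was leaning with the gripper.
- **Metering:** I let the plinths slide in three short bursts, lowering the bin to 23° after each. The first plinth fell on the second burst and the second plinth on the third. I then lowered the bin and released the handle.

**Last checks**
- The bin's wall and handle positions were within about 1.5 mm of where they were when first seated.
- The bird, jar and brush pot were found within 1–3 mm of their starting places. The finder confused jar and bird in its top guess for the jar.
- The second plinth lies at a slant, leaning on the first, within the tray.
- A rough colour-and-depth check of the tray plinths gave a widest reach slightly beyond the tray wall and a top height of 81 mm. I took this to be partly the rest's wooden posts and did not follow it up, because the picture shows both plinths inside the tray walls.

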